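# Set the bench magnifier over the pump port and lock it

### The job

Set up the bench magnifier for inspecting the green injection pump: swing its head round until the lens is centred over the round steel port on top of the pump, and tip the lens level. Then lock it by pushing the red clamp knob's handle clockwise (seen from above) all the way to its end stop, pressing it firmly home without forcing it; the lens must stay centred and level, and nothing else on the bench may be disturbed.

Things in the scene. Friction and masses are not known exactly. Their poses are not given: they have to be found in the camera images.
- stand: Inspection stand, fixed to the bench: dark foot 140 mm across and 24 mm high with an upright 28 mm steel post. Origin at the centre of the foot's underside (z = 0), on the post's axis; z up. It carries, about that one axis, the swivelling magnifier arm and above it the red clamp knob.
- swivel: Blue magnifier arm, 16 x 16 mm, centreline 190 mm above the table, reaching 112 mm from the post axis, with the magnifier head beyond. Origin as the stand's; the arm points along its own -y. It swivels about the post with friction (2 N at the ring moves it), at least 0.3 rad past the port both ways, and stays where it is left. At the start it stands anticlockwise of the port, from above.
- lens (a point): Centre of the lens and of its black ring, 84 mm across, 12 mm thick; always 170 mm from the post axis and 190 mm high. Own y points level to the post, z is the lens's upward normal, x anticlockwise round the post. The head tilts about its y (limit 0.6 rad) with friction: 3 to 4 N down on the rim moves it, and it stays. At the start its x side is high by 0.25 to 0.5 rad.
- pump: Dark green injection pump with an aluminium top, fixed to the bench: 255 mm long (plus a 33 mm shaft stub at one end) across the line to the post, 90 mm wide, its brass-tipped fittings 134 mm high. This origin lies not in the pump but on the post's axis at table height; the pump's middle is 170 mm along its own -y.
- port (a point): Centre of the mouth of the port, a bright steel tube 44 mm across with a dark bore, in the middle of the pump's top, 129 mm above the table, 170 mm from the post axis.
- clamp_knob: Red clamp knob, 66 mm across, 245 to 279 mm high, with one handle. Origin as the stand's; handle along own x. Clockwise from above tightens, over 1.4 to 2.9 rad: first easily (1.5 N at 60 mm from the axis), then the screw bites and the last 0.2 to 0.45 rad take about 10 N, then the stop, slightly springy. Firmly home: 12 N or more pushed at the stop; over 40 N damages it. It stays where left.
- lever_end (a point): Centre of the black 22 mm ball at the end of the clamp knob's handle, 75 mm from the post axis. The handle is a red round bar 16 mm thick, level, pointing straight out from the axis, its centreline 262 mm above the table. It is free to be pushed from its anticlockwise side.
- home (a point): Where the ball's centre is when the knob is at its end stop: fixed on the stand, 75 mm from the axis, 262 mm high. The stop is an upright steel pin, 10 mm across, 45 mm from the axis, its top 269 mm high, which the clockwise flank of the handle then reaches.
- oil_can: Bystander, to be left alone: yellow-labelled can, 52 mm across, 120 mm tall. Origin under its middle, on the table.
- paste_jar: Bystander, to be left alone: jar with red lid, 56 mm across, 60 mm tall. Origin under its middle, on the table.
- flange: Bystander, to be left alone: steel ring, 76 mm across, 20 mm thick. Origin under its middle, on the table.
- driver: Bystander, to be left alone: screwdriver with a yellow handle, lying. Origin under its middle, on the table.
- spanner: Bystander, to be left alone: steel spanner, lying. Origin under its middle, on the table.
- parts_tray: Bystander, to be left alone: blue open tray, 160 x 120 x 40 mm. Origin under its middle, on the table.
- socket: Bystander, to be left alone: upright steel cylinder, 34 mm across, 60 mm tall. Origin under its middle, on the table.
- hammer: Bystander, to be left alone: hammer, lying. Origin under its middle, on the table.

How it is judged:
By the outcome, as a careful person would: the job done as asked, in the order asked, and still so for the second after the job is handed in, with the robot touching nothing.
It also fails if it takes over 67 s, if anything falls off the work surface, if the arm or the gripper's body presses on something with over 40 N, if the wrist force passes 120 N, or if a joint passes its speed limit or range.

### The arm

A 6-joint arm with a two-finger parallel gripper is mounted at the origin on the work surface. World frame = base frame: x ahead of the robot, y to its left, z up, the work surface at z = 0. Lengths are in m, angles in rad, forces in N, time in s.
With the tool pointing down it reaches from about 0.325 to 0.875 m from the base axis. Payload 4.4 kg.
Tool frame: the origin (TCP) lies at the very end of the fingers, on their centre line; the grasp point (between the pads) lies 19 mm behind it (env.hold_point_z is the distance from the TCP to the grasp point, in m); z points along the fingers, y is the direction in which the jaws open and shut (so a half turn about z gives the same grasp; the last joint's range is limited). The gripper opens to 85 mm and grips with 20 to 120 N. Pads are 22 mm wide; open, the fingers measure 114 mm over their backs; the gripper's body (76 mm by 85 mm) begins 54 mm behind the grasp point. The pads swing forward as they close: fully open they stand 13 mm farther back than shut.
Start: joints at [-0.15, 0.207, 1.542, -0, 1.393, -0.15], TCP at [0.575, -0, 0.231] pointing down, gripper open.
Joint ranges: [-2.73, 2.73], [-0.86, 2.22], [0.23, 2.46], [-1.11, 4.25], [0.08, 2.63], [-2.82, 2.82]. Speed limits (rad/s): [2.79, 2.79, 3.14, 3.14, 3.14, 3.14].

### API

Orientations are given as a unit quaternion [w, x, y, z].
In Python, from rig import env, viewer gives the robot as it stands.
- The arm moves only by the tool jog_arm, never from a script. Its argument "commands" is a list of rows, each a list of 3 entries, a list of its own where there are three numbers: the finger opening in m, from 0 to 0.0854, then the shift along the world's x, y, z in m, then the turn, a rotation vector about the world's x, y, z in rad. In form: [[grip, [tx, ty, tz], [wx, wy, wz]], ...]. A call has 1 to 5 rows; each row is the pose to reach, as a shift and turn from the pose commanded when the call began; what a row does not reach only later rows make up. A row lasts 1/12 s, in which the tool goes at most 41.7 mm and 7.16 degrees, less where a joint would pass 70% of its speed; a pose out of reach is approached as far as the arm can. A call with a gripper value outside its range is refused whole. The fingers move at their own pace and stop on an object; "force" is the grip in N (left out, the last holds). Time passes only in rows, so rows that repeat a pose let the fingers close. It gives the time, the measured TCP pose, the force and the opening at its end, in the units of the state.
- env.read_state(): the state, without advancing time (a new reading comes with each control period).
- viewer.capture(name): name is "scene" or "side" or "wrist"; returns a dict with "color" (480x640x3 uint8, red, green, blue), "fx", "fy", "cx", "cy" (pixels), "R" (3x3) and "t" (3): a world point X has camera coordinates R X + t; the wrist camera has in their place "tool_from_camera" (4x4, takes a point from camera to tool coordinates, whose origin is the TCP and whose axes are the flange's). Camera axes: x right, y down, z forward; pixel columns grow to the right and rows downward; lengths in m; the calibration is good to about 2 mm. A picture is of the moment at which its call begins: read the wrist's pose just before it. There is no depth.
- env.sign_off(): hands the job in, once; it reports no verdict.
The state is a dict: "clock": time; "joint_pos": joint angles; "joint_velocities": joint speeds; "joint_torque": joint torques, N m; "tool_pos": TCP position; "eef_rot": TCP orientation; "contact_force": force on the tool from outside, world axes, zero at the start; "wrist_torque": the same for the moment, N m; "grip_width": opening from 0.0 (shut) to 1.0 (fully open).
Only numpy, scipy, OpenCV 4.12 (cv2) and the standard library are available. Lean on these libraries where they do the work, as an engineer would, in place of code of your own. Each camera call takes 0.05 s, during which the arm holds its last target.

## Working session

There is one attempt and no reset: what is moved stays moved. The work goes in short steps, Python scripts to look and compute and a tool call to move; the robot and the scene stay as the last step left them, time stands still between calls to the robot, and variables do not carry over. Pictures are saved under pics/ and viewed, and the job is handed in when it is done.

Besides the shell and the picture viewer there is one more tool, called after "Call:" as name(argument=value, ...), one argument or row to a line, values as JSON. jog_arm: Moves the arm, as the interface text tells. Its arguments: {"type":"object","properties":{"commands":{"type":"array"},"force":{"type":"number"}},"required":["commands"]}

```bash
mkdir -p pics; ls; python3 - <<'E'
from rig import env, viewer
import cv2,json
s=env.read_state();print(s)
for n in ("scene","side","wrist"):
    c=viewer.capture(n)
    cv2.imwrite(f"pics/{n}0.png",c["color"][:,:,::-1])
    print(n,{k:(v.tolist() if hasattr(v,'tolist') else v) for k,v in c.items() if k!="color"})
E
```

```text
pics
{'clock': 0.0, 'joint_pos': array([-1.50533543e-01,  2.07456477e-01,  1.54296944e+00, -1.74282849e-05,
        1.39348823e+00, -1.50473380e-01]), 'joint_velocities': array([-0.00061383,  0.0004262 ,  0.00172984,  0.00034004, -0.0018547 ,
        0.00286623]), 'joint_torque': array([ 4.44781954e-04, -3.83034396e+01, -2.91594708e+01, -2.26178481e-04,
        1.06274080e-02,  5.83859855e-05]), 'tool_pos': array([5.74238350e-01, 7.94424276e-05, 2.30097701e-01]), 'eef_rot': array([-9.29473644e-04,  7.07126482e-01,  7.07086127e-01, -6.95337293e-04]), 'contact_force': array([-0.38528957,  0.46072038,  0.16402681]), 'wrist_torque': array([0.05239082, 0.00083114, 0.02888615]), 'grip_width': 0.9978878644420123}
scene {'fx': 523.4032423392106, 'fy': 523.4032423392106, 'cx': 315.04749679670266, 'cy': 235.3297752033472, 'R': [[-0.4914299183275823, 0.8708976985683561, 0.005816700171602838], [0.6520324566975441, 0.37233993835628115, -0.6604669906345101], [-0.5773649719072944, -0.3207805619628182, -0.7508325514262868]], 't': [0.3349194776365705, -0.24623707924504554, 1.8401138732288296]}
side {'fx': 501.6483766011935, 'fy': 501.6483766011935, 'cx': 319.01466810492036, 'cy': 240.04568009811618, 'R': [[0.9317940504338472, -0.3624896047937759, 0.01900352579227149], [-0.23424275863768385, -0.6404732804722144, -0.7313851974349548], [0.27729078167492893, 0.6770489372398516, -0.6816997572102361]], 't': [-0.5648901188100175, 0.21837311651732524, 1.204614204793952]}
wrist {'fx': 395.30024439248837, 'fy': 395.30024439248837, 'cx': 320.82028301903387, 'cy': 243.59507253186024, 'tool_from_camera': [[0.0006184802508296098, -0.9640412342174292, -0.2657519825151149, 0.06669273238211808], [0.9999988963673513, 0.00023725369715228183, 0.0014666201830014348, -0.0004333465715189444], [-0.001350831690971648, -0.2657525962981694, 0.9640403170067754, -0.1434099898725087], [0.0, 0.0, 0.0, 1.0]]}
```

View pics/scene0.png

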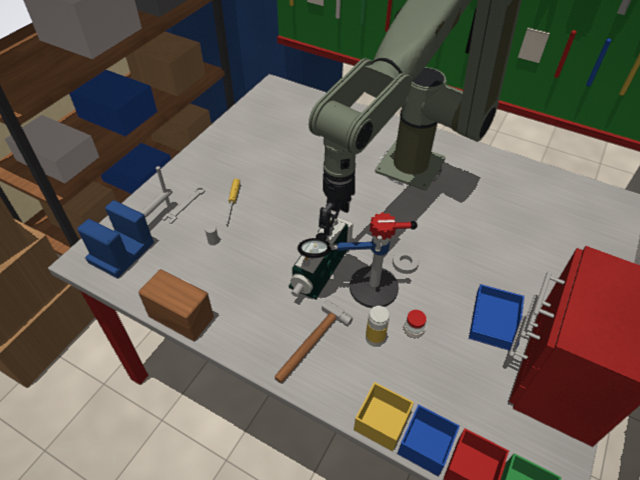

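View pics/side0.png

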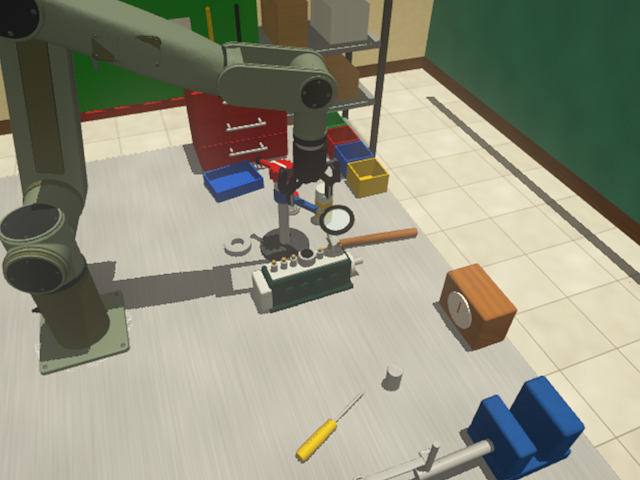

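View pics/wrist0.png

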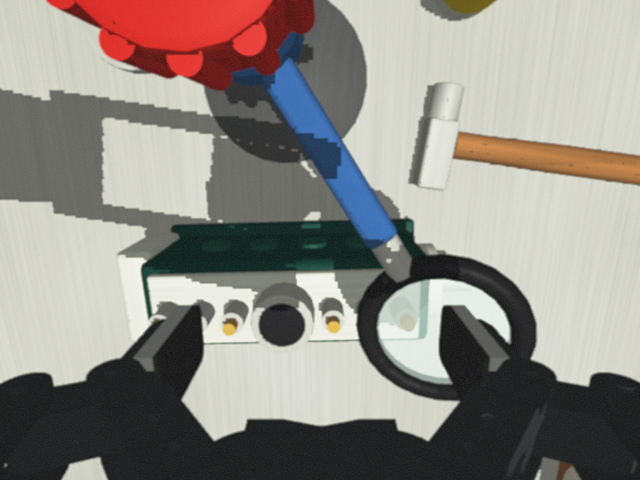

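The scene view shows the stand, red knob (383,220) and lens (313,247). In the wrist view the port mouth is near (282,322) and the lens ring near (447,327). Next I'll zoom in to measure.

```bash
cat > h.py <<'E'
import numpy as np,cv2
from rig import env,viewer
from scipy.spatial.transform import Rotation as Ro
def cap(n):
    s=env.read_state(); c=viewer.capture(n)
    if n=="wrist":
        q=s["eef_rot"];T=np.eye(4);T[:3,:3]=Ro.from_quat([q[1],q[2],q[3],q[0]]).as_matrix();T[:3,3]=s["tool_pos"]
        W=T@c["tool_from_camera"];c["R"]=W[:3,:3].T;c["t"]=-c["R"]@W[:3,3]
    return c
def ray(c,uv):
    d=np.array([(uv[0]-c["cx"])/c["fx"],(uv[1]-c["cy"])/c["fy"],1.]);R=np.array(c["R"])
    d=R.T@d;return -R.T@np.array(c["t"]),d/np.linalg.norm(d)
def onz(c,uv,z):
    o,d=ray(c,uv);return o+d*(z-o[2])/d[2]
def proj(c,X):
    p=np.array(c["R"])@np.array(X)+np.array(c["t"]);return np.array([c["fx"]*p[0]/p[2]+c["cx"],c["fy"]*p[1]/p[2]+c["cy"]])
def tri(rs):
    A=np.zeros((3,3));b=np.zeros(3)
    for o,d in rs:
        M=np.eye(3)-np.outer(d,d);A+=M;b+=M@o
    return np.linalg.solve(A,b)
def crop(c,x0,y0,x1,y1,k,f):
    im=c["color"][y0:y1,x0:x1,::-1];cv2.imwrite(f,cv2.resize(im,None,fx=k,fy=k,interpolation=cv2.INTER_CUBIC))
E
python3 - <<'E'
from h import *
c=cap("scene");crop(c,270,190,470,320,4,"pics/sc1.png")
c=cap("side");crop(c,220,130,400,265,4,"pics/sd1.png")
print(env.read_state()["clock"])
E
```

```text
0.25
```

View pics/sc1.png

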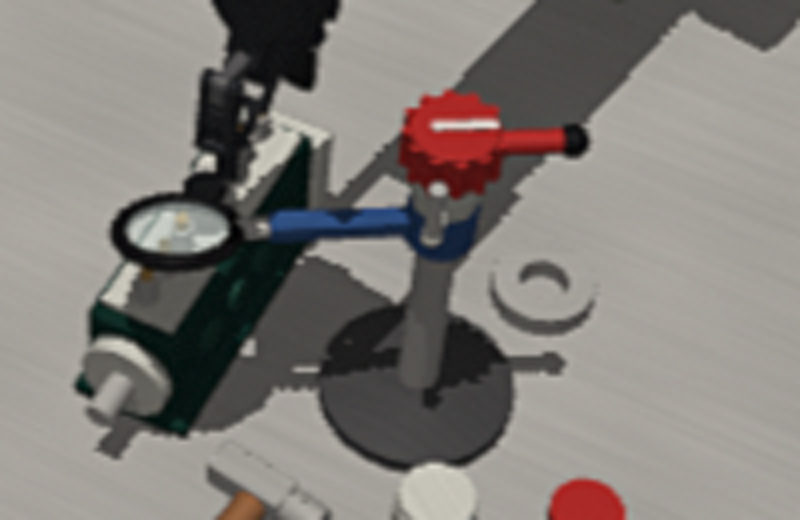

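View pics/sd1.png

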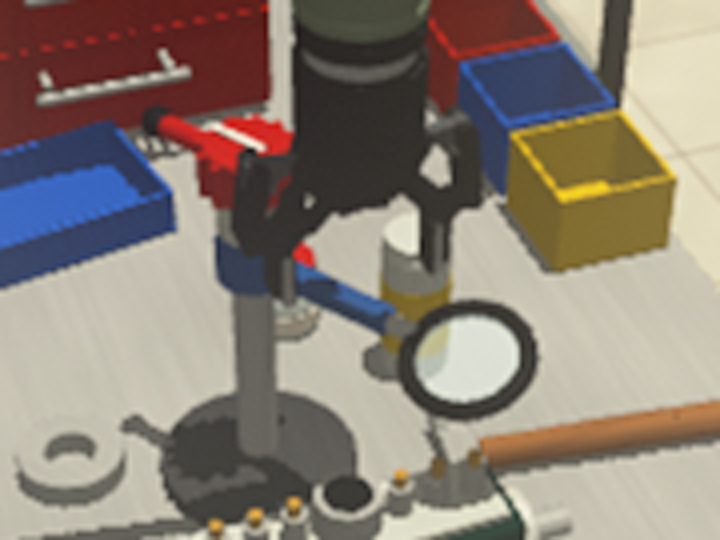

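In the scene crop the ball is at (413.5,225) and the stop pin top at about (379.5,236.7). The side crop puts the ball at (258.8,160.3), the lens at (337,219.5) and the port at (307,253). Next I'll do the geometry.

```bash
python3 - <<'E'
from h import *
S=cap("scene");D=cap("side");W=cap("wrist")
np.set_printoptions(precision=4,suppress=True)
def ell(c,mask,name,z):
    cs,_=cv2.findContours(mask,cv2.RETR_EXTERNAL,cv2.CHAIN_APPROX_NONE);k=max(cs,key=len);print(name,cv2.fitEllipse(k));return k
# foot fit: scene
for c,n,roi in((S,"scene",(340,255,405,315)),(D,"side",(255,225,320,262))):
    pass
print("ball sc",onz(S,(413.5,225),.262),"side",onz(D,(258.75,160.25),.262),tri([ray(S,(413.5,225)),ray(D,(258.75,160.25))]))
print("pin sc",onz(S,(379.5,236.7),.269))
print("port w",onz(W,(282,324),.129),"side",onz(D,(307.25,253),.129))
print("lens",tri([ray(S,(270+178/4,190+231/4)),ray(D,(220+468/4,130+358/4)),ray(W,(447,327))]),onz(W,(447,327),.19))
# foot centre : scene crop extents left 320 right 513, top of rim ~ (416,380) center
# circle fit on foot top rim pts
pts=[(320,385),(330,422),(365,452),(415,462),(470,445),(505,405),(513,378)]
P=np.array([onz(S,(270+a/4,190+b/4),.024)[:2] for a,b in pts])
A=np.c_[2*P,np.ones(len(P))];r=np.linalg.lstsq(A,(P**2).sum(1),rcond=None)[0];print("foot",r[:2],np.sqrt(r[2]+r[0]**2+r[1]**2))
# knob top: red mask in scene & side
for c,n in((S,"s"),(D,"d")):
    hsv=cv2.cvtColor(c["color"],cv2.COLOR_RGB2HSV);m=(((hsv[:,:,0]<6)|(hsv[:,:,0]>174))&(hsv[:,:,1]>150)&(hsv[:,:,2]>60)).astype(np.uint8)
    q=onz(c,(c["cx"],c["cy"]),.2)
# white line on knob: line
print("white line",onz(S,(270+433/4,190+126/4),.279),onz(S,(270+498/4,190+124/4),.279))
# fused lens ring in wrist: dark mask
g=W["color"].max(2)
crop(W,340,230,560,420,3,"pics/w1.png")
crop(W,0,0,400,180,2,"pics/w2.png")
crop(W,90,180,460,420,2,"pics/w3.png")
E
```

```text
ball sc [0.5026 0.1773 0.262 ] side [0.5039 0.1767 0.262 ] [0.5035 0.1771 0.2623]
pin sc [0.5854 0.1222 0.269 ]
port w [ 0.5483 -0.0578  0.129 ] side [ 0.5504 -0.0573  0.129 ]
lens [ 0.638  -0.0288  0.1905] [ 0.6395 -0.0285  0.19  ]
foot [0.5515 0.1133] 0.06776393088331528
white line [0.5503 0.1016 0.279 ] [0.5291 0.1355 0.279 ]
```

View pics/w3.png

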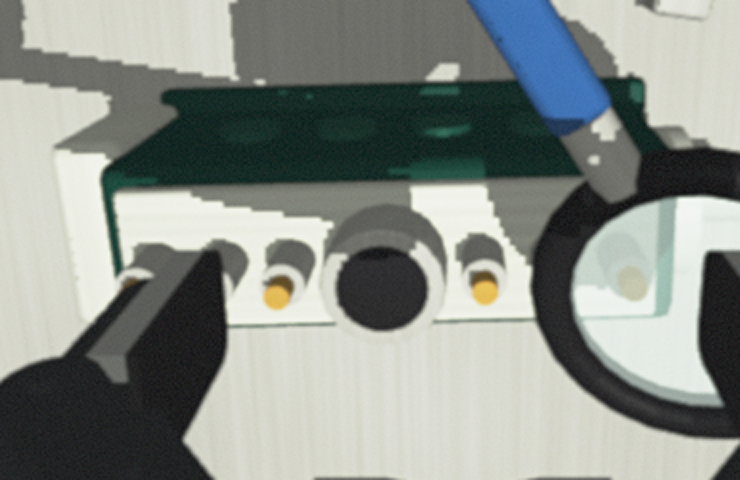

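View pics/w1.png

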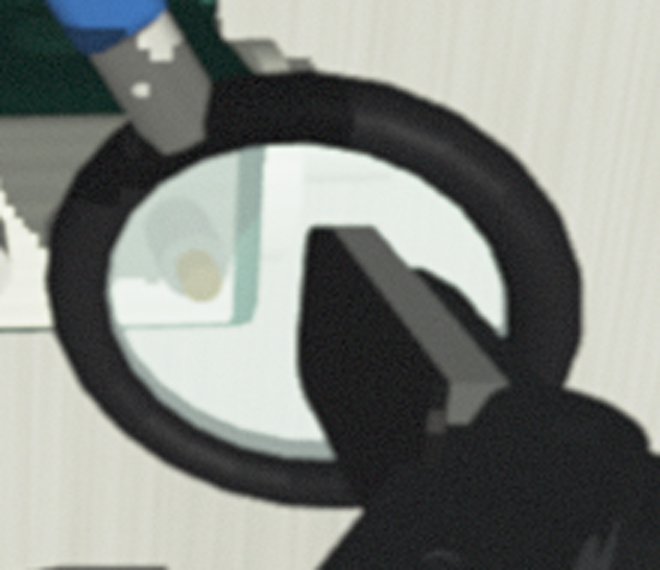

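Call:
jog_arm(
  commands=[
    [0.0, [0, 0, 0.04], [0, 0, 0]],
    [0.0, [0, 0.01, 0.08], [0, 0, 0]],
    [0.0, [0, 0.02, 0.12], [0, 0, 0]],
    [0.0, [-0.01, 0.03, 0.16], [0, 0, 0]],
    [0.0, [-0.01, 0.04, 0.19], [0, 0, 0]],
  ],
)

```text
clock: 0.82
tool_pos: [0.5645, 0.0404, 0.4256]
eef_rot: [0.001, 0.707, 0.707, 0.001]
contact_force: [1.0, 0.2, 0.9]
grip_width: 0.298
```

Call:
jog_arm(
  commands=[
    [0.0, [0, 0, 0], [0, 0, 0]],
    [0.0, [0, 0, 0], [0, 0, 0]],
  ],
)

```text
clock: 0.98
tool_pos: [0.5659, 0.0405, 0.4248]
eef_rot: [0.003, 0.707, 0.707, 0.002]
contact_force: [0.5, 0.5, -1.2]
grip_width: 0.007
```

```bash
python3 - <<'E'
from h import *
W=cap("wrist");cv2.imwrite("pics/w5.png",W["color"][:,:,::-1]);S=cap("scene");np.savez("w5.npz",**W)
crop(S,270,190,470,320,4,"pics/sc2.png")
s=env.read_state();print(s["tool_pos"],s["eef_rot"],s["clock"],s["grip_width"])
D=cap("side");crop(D,220,130,400,265,4,"pics/sd2.png")
np.savez("s2.npz",**S);np.savez("d2.npz",**D)
E
```

```text
[0.56466001 0.03993892 0.42015648] [-5.77203503e-04  7.07097530e-01  7.07115533e-01 -6.10096788e-04] 1.0833 0.0028564478696404528
```

View pics/w5.png

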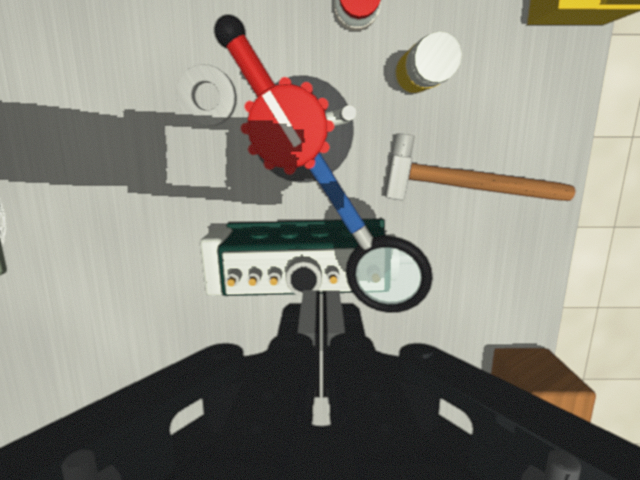

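View pics/sd2.png

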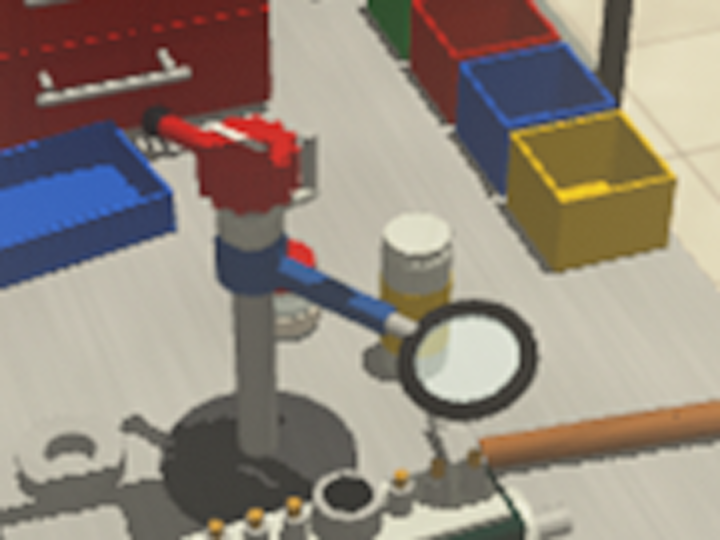

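View pics/sc2.png

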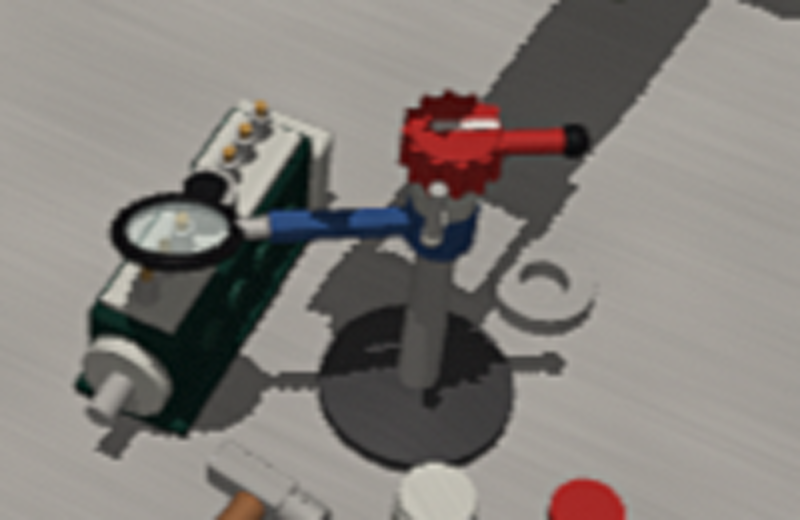

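The overhead wrist view shows the ball at (229,30), the knob centre near (287,124), the pin top at (349,113), the port at (302,278) and the lens at (390,274). The arm had still been settling, so I'll recapture and fit.

```bash
python3 - <<'E'
from h import *
np.set_printoptions(precision=4,suppress=True)
W=cap("wrist");np.savez("w6.npz",**W)
s=env.read_state();print(s["tool_pos"],s["eef_rot"],s["clock"])
im=W["color"].astype(int);r,g,b=im[...,0],im[...,1],im[...,2]
red=((r>80)&(r>2.2*g)&(r>2.2*b)).astype(np.uint8)
red[:60]=0
cs,_=cv2.findContours(red[:200,235:340].copy(),cv2.RETR_EXTERNAL,cv2.CHAIN_APPROX_NONE);k=max(cs,key=cv2.contourArea)+[235,0]
# knob bottom-ish points excl handle
P=np.array([onz(W,p[0],.279)[:2] for p in k])
sel=np.array([p[0][1]>95 for p in k])
def circ(P):
    A=np.c_[2*P,np.ones(len(P))];q=np.linalg.lstsq(A,(P**2).sum(1),rcond=None)[0];return q[:2],np.sqrt(q[2]+q[0]**2+q[1]**2)
print("knob top circle(mixed z)",circ(P[sel]), "img enc",cv2.minEnclosingCircle(k[sel]))
blk=(im.max(2)<50).astype(np.uint8)
sub=blk[0:60,200:260];M=cv2.moments(sub,True);ub=(200+M['m10']/M['m00'],M['m01']/M['m00']);print("ball",ub,onz(W,ub,.262))
# lens ring: dark outer contour
cs,_=cv2.findContours(blk[225:325,340:440].copy(),cv2.RETR_CCOMP,cv2.CHAIN_APPROX_NONE)
for k2 in cs:
    if len(k2)>60:
        e=cv2.fitEllipse(k2+[340,225]);print("ring",len(k2),e,onz(W,e[0],.19))
cs,_=cv2.findContours(blk[255:300,285:322].copy(),cv2.RETR_CCOMP,cv2.CHAIN_APPROX_NONE)
for k2 in cs:
    if len(k2)>20:
        e=cv2.fitEllipse(k2+[285,255]);print("bore",len(k2),e,onz(W,e[0],.129))
print("pin",onz(W,(349,113),.269))
crop(W,200,0,360,190,3,"pics/w6a.png");crop(W,280,220,440,330,4,"pics/w6b.png")
E
```

```text
[0.5643 0.0397 0.4188] [-0.0016  0.7073  0.7069 -0.0014] 1.1833
knob top circle(mixed z) (array([0.5434, 0.1121]), np.float64(0.029590114867683683)) img enc ((290.6637878417969, 125.14861297607422), 48.070465087890625)
ball (230.53114186851212, 26.35121107266436) [0.5019 0.178  0.262 ]
ring 66 ((349.9421081542969, 314.94818115234375), (16.758377075195312, 24.1563720703125), 153.5045623779297) [ 0.5937 -0.0723  0.19  ]
ring 338 ((389.3790283203125, 270.7589111328125), (72.74481201171875, 106.08140563964844), 127.81328582763672) [ 0.632  -0.0242  0.19  ]
ring 184 ((393.26806640625, 276.8815002441406), (59.862815856933594, 69.85360717773438), 103.1045150756836) [ 0.6362 -0.0306  0.19  ]
bore 62 ((306.9431457519531, 279.9710388183594), (19.281986236572266, 23.19853973388672), 84.48471069335938) [ 0.5474 -0.057   0.129 ]
pin [0.5837 0.1213 0.269 ]
```

View pics/w6a.png

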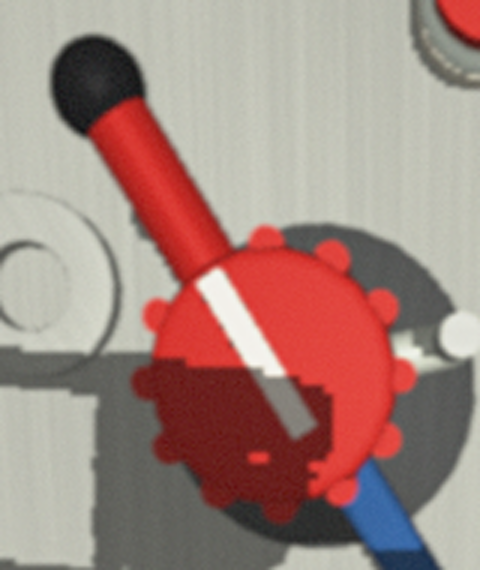

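View pics/w6b.png

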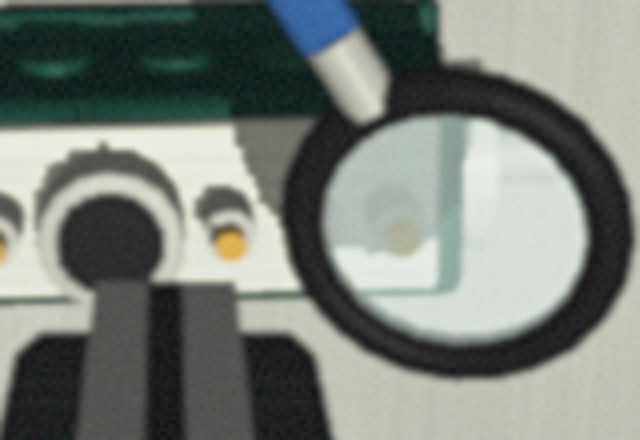

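```bash
cat > fit.py <<'E'
from h import *
from scipy.optimize import least_squares
np.set_printoptions(precision=4,suppress=True)
W=dict(np.load("w6.npz"));S=dict(np.load("s2.npz"));D=dict(np.load("d2.npz"))
z2=lambda c,uv,z:onz(c,uv,z)[:2]
knob=z2(W,(291.3,124.7),.277)
balls=[z2(W,(232.3,27.7),.262),z2(S,(413.7,225),.262),z2(D,(258.75,160.25),.262)]
pins=[z2(W,(353,111.7),.269),z2(S,(379.5,236.7),.269),z2(D,(220+308/4,130+137/4),.269)]
ports=[z2(W,(307.7,281),.129),z2(D,(307.25,253),.129),np.array([.5483,-.0578])]
lens=[z2(W,(394.5,275.8),.19),z2(D,(337,219.5),.19),z2(S,(314.5,247.75),.19)]
foot=np.array([.5515,.1133])
for n in("knob","balls","pins","ports","lens"):print(n,np.array(globals()[n]).tolist())
ball,pin,port,len_=[np.mean(v,0) for v in(balls,pins,ports,lens)]
def f(p):
    n=np.linalg.norm
    return [n(p-ball)-.075,n(p-pin)-.045,n(p-port)-.17,n(p-len_)-.17,*(p-knob),*(p-foot)/2.]
p=least_squares(f,knob,loss="soft_l1",f_scale=.002).x;print("post",p,"res",np.array(f(p)))
an=lambda q:np.degrees(np.arctan2(*(q-p)[::-1]))
print("angles ball,pin,port,lens",an(ball),an(pin),an(port),an(len_))
E
python3 fit.py
```

```text
knob [0.5434329262650746, 0.11314097320032615]
balls [[0.5030937490876428, 0.1772116048286574], [0.5023226021412293, 0.17769756589372768], [0.5039171004078677, 0.17670060019796385]]
pins [[0.5865450187941442, 0.1221241047770949], [0.5853799351216071, 0.12224591396001289], [0.5868369462458014, 0.1171676101410869]]
ports [[0.5482635247064985, -0.05831070271605736], [0.5503639811437603, -0.05725565237768204], [0.5483, -0.0578]]
lens [[0.6373747119303328, -0.029489450058168068], [0.6378505911624943, -0.030561224930818587], [0.6353783264067977, -0.028915331754777618]]
post [0.5432 0.1128] res [ 0.0009 -0.0012  0.0006  0.0005 -0.0003 -0.0004 -0.0042 -0.0003]
angles ball,pin,port,lens 121.86094502513203 10.19874267889412 -88.04778181429424 -56.65621921067807
```

Post at (0.543, 0.113), port at -88.0° and lens at -56.7°. The handle is at 121.9° and the stop should come at about 27°. I'll level the lens first by pressing its high rim.

Call:
jog_arm(
  commands=[
    [0.0, [0.025, -0.01, -0.03], [0, 0, 0]],
    [0.0, [0.05, -0.02, -0.06], [0, 0, 0]],
    [0.0, [0.075, -0.035, -0.09], [0, 0, 0]],
    [0.0, [0.1, -0.047, -0.12], [0, 0, 0]],
    [0.0, [0.106, -0.047, -0.155], [0, 0, 0]],
  ],
)

```text
clock: 1.6
tool_pos: [0.6732, -0.0103, 0.2629]
eef_rot: [0.0, 0.708, 0.706, -0.0]
contact_force: [-0.3, -0.2, -0.5]
grip_width: -0.001
```

Call:
jog_arm(
  commands=[
    [0.0, [0, 0, -0.025], [0, 0, 0]],
    [0.0, [0, 0, -0.03], [0, 0, 0]],
    [0.0, [0, 0, -0.03], [0, 0, 0]],
    [0.0, [0, 0, -0.03], [0, 0, 0]],
  ],
)

```text
clock: 1.93
tool_pos: [0.671, -0.0072, 0.2366]
eef_rot: [-0.0, 0.707, 0.707, -0.0]
contact_force: [0.3, -0.5, 0.4]
grip_width: -0.002
```

```bash
python3 - <<'E'
from h import *
s=env.read_state();print(s["tool_pos"],s["contact_force"],s["clock"])
S=cap("scene");D=cap("side")
crop(S,270,190,470,320,4,"pics/sc3.png");crop(D,260,130,440,265,4,"pics/sd3.png")
E
```

```text
[ 0.67098728 -0.00715447  0.23657571] [ 0.26345685 -0.45802645  0.39518169] 1.9333
```

View pics/sd3.png

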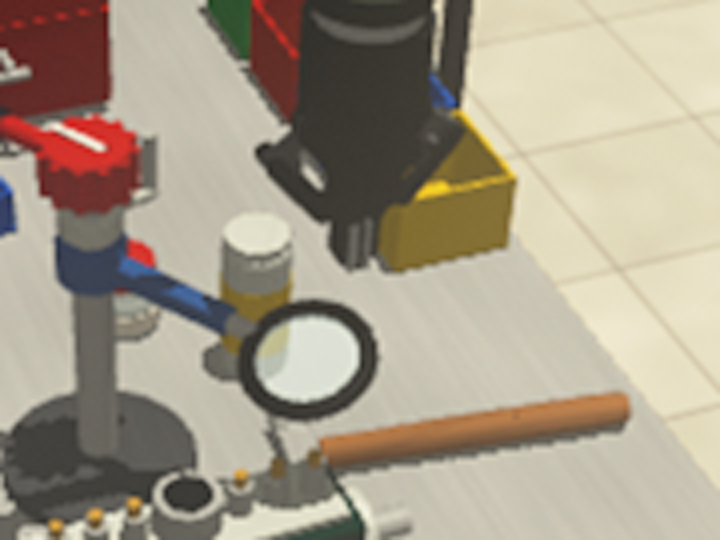

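View pics/sc3.png

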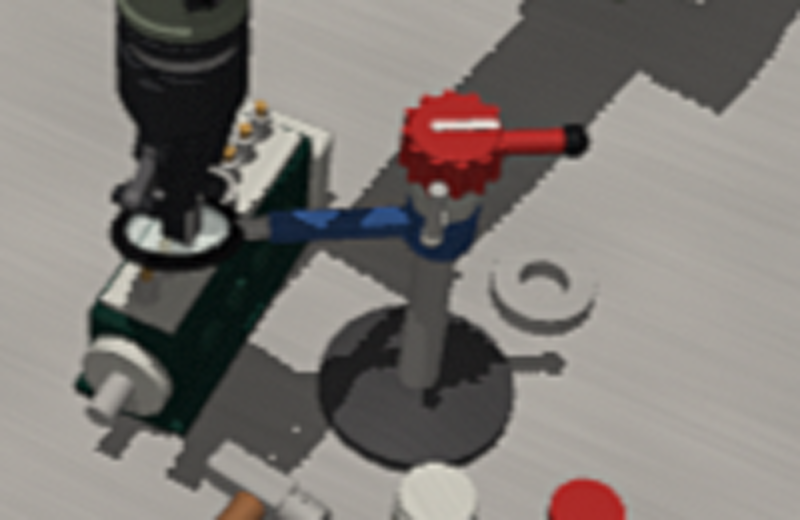

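The fingertips (side crop 350,268) hang above the ring's outer rim and nothing has been touched yet. Pressing down slowly.

Call:
jog_arm(
  commands=[
    [0.0, [0, 0, -0.008], [0, 0, 0]],
    [0.0, [0, 0, -0.016], [0, 0, 0]],
    [0.0, [0, 0, -0.021], [0, 0, 0]],
    [0.0, [0, 0, -0.025], [0, 0, 0]],
    [0.0, [0, 0, -0.028], [0, 0, 0]],
  ],
)

```text
clock: 2.45
tool_pos: [0.6708, -0.0068, 0.2077]
eef_rot: [-0.0, 0.707, 0.707, 0.0]
contact_force: [-0.3, 1.7, 4.4]
grip_width: -0.001
```

Call:
jog_arm(
  commands=[
    [0.0, [0, 0, -0.003], [0, 0, 0]],
    [0.0, [0, 0, -0.006], [0, 0, 0]],
    [0.0, [0, 0, -0.009], [0, 0, 0]],
    [0.0, [0, 0, -0.009], [0, 0, 0]],
    [0.0, [0, 0, -0.009], [0, 0, 0]],
  ],
)

```text
clock: 2.87
tool_pos: [0.6714, -0.007, 0.1994]
eef_rot: [0.0, 0.707, 0.707, 0.0]
contact_force: [1.6, 1.9, 3.4]
grip_width: -0.002
```

Call:
jog_arm(
  commands=[
    [0.0, [0, 0, -0.002], [0, 0, 0]],
    [0.0, [0, 0, -0.0035], [0, 0, 0]],
    [0.0, [0, 0, -0.0035], [0, 0, 0]],
    [0.0, [0, 0, -0.0035], [0, 0, 0]],
    [0.0, [0, 0, -0.0035], [0, 0, 0]],
  ],
)

```text
clock: 3.28
tool_pos: [0.6711, -0.0073, 0.1956]
eef_rot: [0.0, 0.707, 0.707, -0.0]
contact_force: [1.1, 1.1, 2.4]
grip_width: 0.004
```

```bash
python3 - <<'E'
from h import *
s=env.read_state();print(s["tool_pos"],s["contact_force"],s["clock"])
S=cap("scene");D=cap("side")
crop(S,270,190,470,320,4,"pics/sc4.png");crop(D,260,130,440,265,4,"pics/sd4.png")
E
```

```text
[ 0.67111229 -0.00733471  0.19564613] [1.13844689 1.05991643 2.35442902] 3.2833
```

View pics/sd4.png

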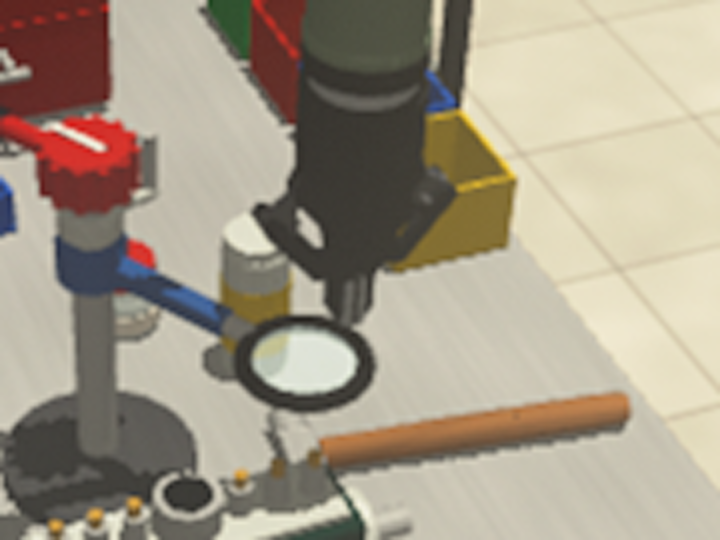

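The ring now looks level in the side view. Next I lift, step outside the rim and lower to ring height.

Call:
jog_arm(
  commands=[
    [0.0, [0, 0, 0.02], [0, 0, 0]],
    [0.0, [0.022, 0.014, 0.03], [0, 0, 0]],
    [0.0, [0.022, 0.014, 0.0], [0, 0, 0]],
    [0.0, [0.022, 0.014, -0.016], [0, 0, 0]],
    [0.0, [0.022, 0.014, -0.016], [0, 0, 0]],
  ],
)

```text
clock: 3.8
tool_pos: [0.6888, 0.0072, 0.1732]
eef_rot: [-0.005, 0.707, 0.707, -0.004]
contact_force: [-0.8, -0.3, -1.3]
grip_width: 0.0
```

```bash
python3 - <<'E'
from h import *
s=env.read_state();print(s["tool_pos"],s["contact_force"],s["clock"])
S=cap("scene");D=cap("side");W=cap("wrist")
crop(D,260,130,440,265,4,"pics/sd5.png");cv2.imwrite("pics/w7.png",W["color"][:,:,::-1])
p=np.array([.5432,.1128])
for a in(-38,-45,-52,-59,-66,-69,-70.5,-71.6):
    t=np.radians(a);print(a,p+.177*np.array([np.cos(t),np.sin(t)])-s["tool_pos"][:2])
E
```

```text
[0.68876515 0.00717102 0.17322457] [-0.82990354 -0.26672964 -1.34479695] 3.8
-38 [-0.00608725 -0.0033431 ]
-45 [-0.02040725 -0.01952892]
-52 [-0.03659307 -0.03384892]
-59 [-0.05440341 -0.04608963]
-66 [-0.07357277 -0.05606857]
-69 [-0.08213402 -0.05961476]
-70.5 [-0.08648134 -0.06121856]
-71.6 [-0.08969527 -0.06232207]
```

View pics/w7.png

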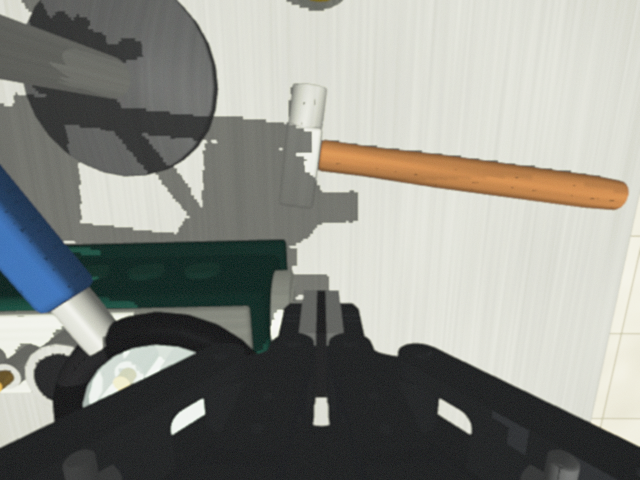

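View pics/sd5.png

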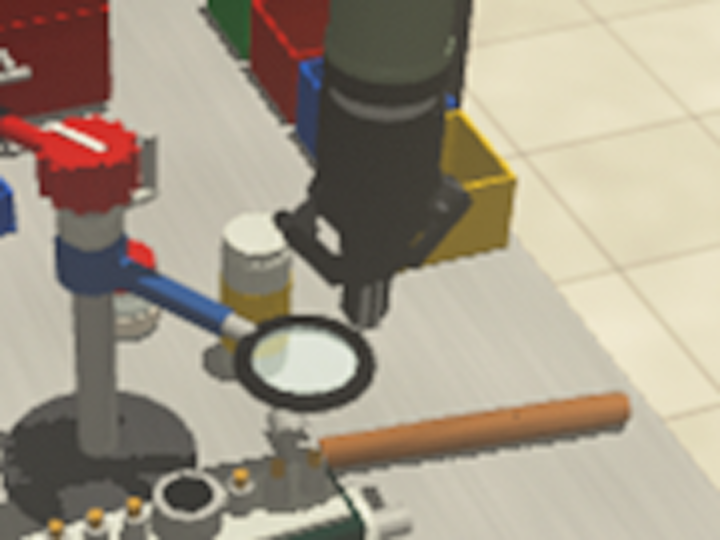

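Call:
jog_arm(
  commands=[
    [0.0, [-0.0165, -0.011, 0], [0, 0, 0]],
    [0.0, [-0.027, -0.0215, 0], [0, 0, 0]],
    [0.0, [-0.0375, -0.031, 0], [0, 0, 0]],
    [0.0, [-0.0485, -0.039, 0], [0, 0, 0]],
    [0.0, [-0.0587, -0.046, 0], [0, 0, 0]],
  ],
)

```text
clock: 4.37
tool_pos: [0.6353, -0.0391, 0.1821]
eef_rot: [0.001, 0.707, 0.707, 0.002]
contact_force: [2.4, 2.4, 0.7]
grip_width: 0.0
```

Call:
jog_arm(
  commands=[
    [0.0, [-0.006, -0.0035, 0], [0, 0, 0]],
    [0.0, [-0.012, -0.007, 0], [0, 0, 0]],
    [0.0, [-0.016, -0.0085, 0], [0, 0, 0]],
    [0.0, [-0.019, -0.01, 0], [0, 0, 0]],
    [0.0, [-0.019, -0.01, 0], [0, 0, 0]],
  ],
)

```text
clock: 4.78
tool_pos: [0.6154, -0.0495, 0.1805]
eef_rot: [0.001, 0.707, 0.707, 0.0]
contact_force: [1.7, 0.0, 0.3]
grip_width: 0.003
```

```bash
python3 - <<'E'
from h import *
s=env.read_state();print(s["tool_pos"],s["contact_force"],s["clock"])
D=cap("side");S=cap("scene")
crop(D,220,130,400,265,4,"pics/sd6.png");crop(S,270,190,470,320,4,"pics/sc6.png")
E
```

```text
[ 0.61543315 -0.04952999  0.18053132] [1.7083582  0.0387566  0.30291229] 4.7833
```

View pics/sc6.png

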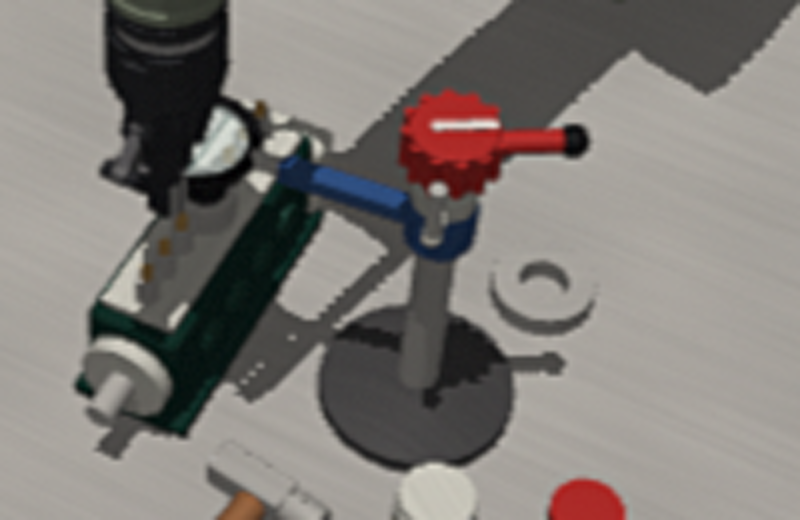

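View pics/sd6.png

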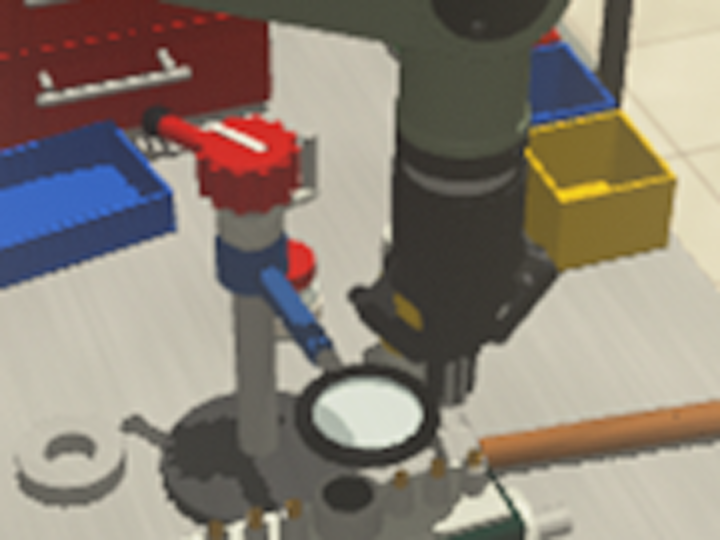

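The side crop shows the lens centre near (367,415), almost over the port (347,495). I'll compute what's left to swing.

```bash
cat > lens.py <<'E'
from h import *
np.set_printoptions(precision=4,suppress=True)
p=np.array([.5432,.1128])
def ringfit(c,uv,half,thr=55,show=None):
    # outer+inner contour of dark ring round uv ; inner lens hole is brightish
    x,y=int(uv[0]),int(uv[1]);im=c["color"][y-half:y+half,x-half:x+half].max(2)
    return im
if __name__=="__main__":
    D=cap("side")
    X=onz(D,(220+367/4,130+415/4),.19);print(X,np.degrees(np.arctan2(X[1]-p[1],X[0]-p[0])),np.hypot(*(X[:2]-p)))
    print(proj(D,[.549,-.0571,.19]),(proj(D,[.549,-.0571,.19])-[220,130])*4)
    for a in range(-90,-60,4):pass
E
python3 lens.py
```

```text
[ 0.5613 -0.058   0.19  ] -83.94876970727132 0.17171007904426702
[306.7648 234.7204] [347.0591 418.8816]
```

Call:
jog_arm(
  commands=[
    [0.0, [-0.003, 0, 0], [0, 0, 0]],
    [0.0, [-0.006, -0.001, 0], [0, 0, 0]],
    [0.0, [-0.009, -0.001, 0], [0, 0, 0]],
    [0.0, [-0.011, -0.001, 0], [0, 0, 0]],
    [0.0, [-0.011, -0.001, 0], [0, 0, 0]],
  ],
)

```text
clock: 5.35
tool_pos: [0.6036, -0.05, 0.1796]
eef_rot: [-0.0, 0.707, 0.707, -0.0]
contact_force: [2.3, -0.9, 0.7]
grip_width: 0.0
```

```bash
python3 - <<'E'
from h import *
s=env.read_state();print(s["tool_pos"],s["contact_force"],s["clock"])
D=cap("side");S=cap("scene");W=cap("wrist");cv2.imwrite("pics/w8.png",W["color"][:,:,::-1])
crop(D,270,195,350,265,8,"pics/sd7.png")
E
```

```text
[ 0.6036311  -0.05002654  0.17956883] [ 2.32972301 -0.88106344  0.73075964] 5.35
```

View pics/sd7.png

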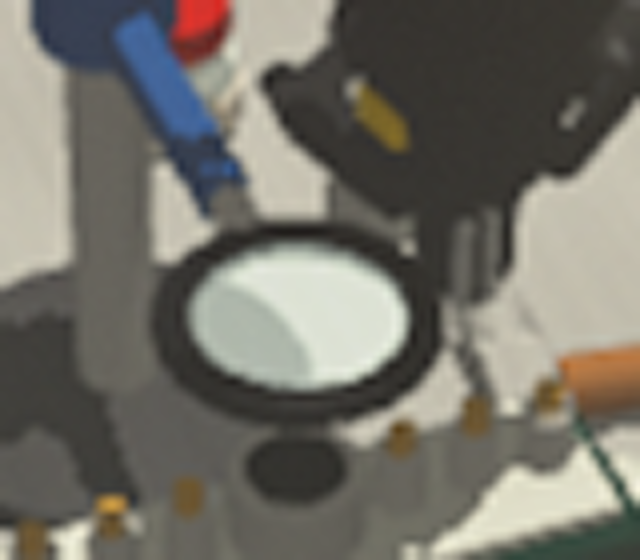

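View pics/w8.png

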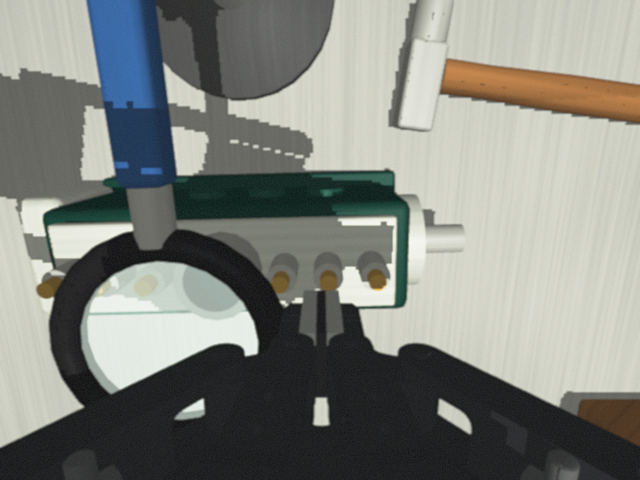

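The side view shows the ring centre at (307,235) against a target of (306.8,234.7), so it's close. I'll back off and look from above.

Call:
jog_arm(
  commands=[
    [0.0, [0.02, 0, 0], [0, 0, 0]],
    [0.0, [0.03, 0, 0.035], [0, 0, 0]],
    [0.0, [0.02, -0.01, 0.07], [0, 0, 0]],
    [0.0, [-0.015, -0.02, 0.105], [0, 0, 0]],
    [0.0, [-0.045, -0.03, 0.13], [0, 0, 0]],
  ],
)

```text
clock: 5.92
tool_pos: [0.5644, -0.0777, 0.3062]
eef_rot: [-0.001, 0.707, 0.708, 0.0]
contact_force: [0.4, -1.0, 0.7]
grip_width: -0.001
```

Call:
jog_arm(
  commands=[
    [0.0, [-0.01, 0, 0.01], [0, 0, 0]],
    [0.0, [-0.01, 0, 0.01], [0, 0, 0]],
    [0.0, [-0.01, 0, 0.01], [0, 0, 0]],
    [0.0, [-0.01, 0, 0.01], [0, 0, 0]],
    [0.0, [-0.01, 0, 0.01], [0, 0, 0]],
  ],
)

```text
clock: 6.33
tool_pos: [0.5544, -0.0776, 0.3127]
eef_rot: [-0.002, 0.707, 0.707, -0.001]
contact_force: [-1.0, -0.3, 0.1]
grip_width: 0.002
```

```bash
python3 - <<'E'
from h import *
s=env.read_state();print(s["tool_pos"],s["eef_rot"],s["joint_velocities"],s["clock"])
W=cap("wrist");np.savez("w9.npz",**W);cv2.imwrite("pics/w9.png",W["color"][:,:,::-1])
D=cap("side");np.savez("d9.npz",**D);crop(D,270,195,350,265,8,"pics/sd9.png")
S=cap("scene");np.savez("s9.npz",**S);crop(S,290,200,370,270,8,"pics/sc9.png")
E
```

```text
[ 0.55437642 -0.07757797  0.31274285] [-0.00193555  0.70689677  0.70731357 -0.00085628] [ 0.00171337  0.00628346 -0.00285201 -0.00224158 -0.00076604 -0.00077743] 6.3333
```

View pics/w9.png

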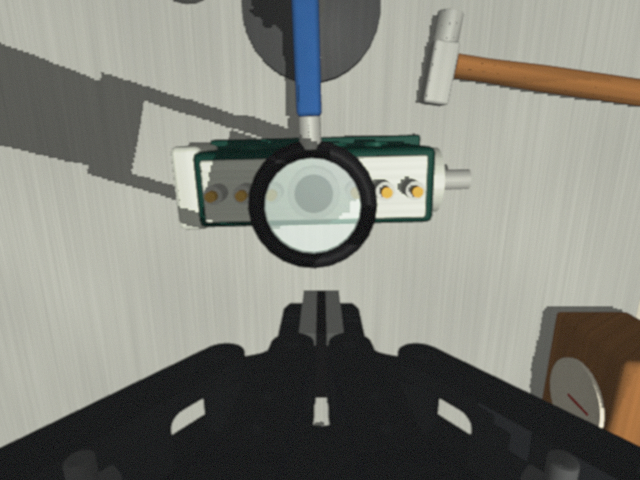

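View pics/sd9.png

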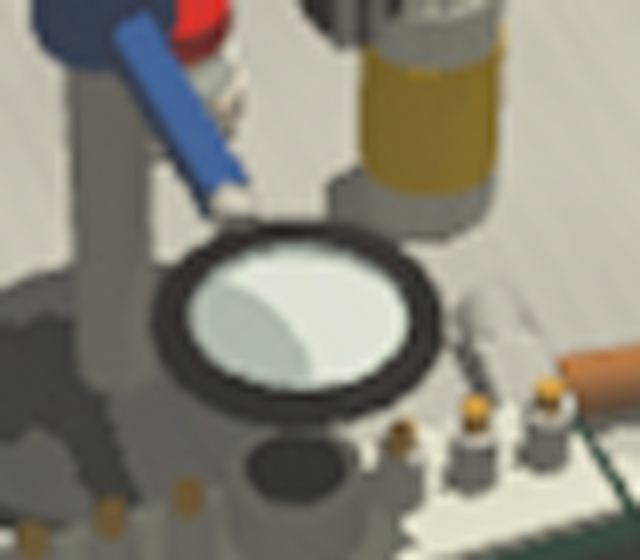

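View pics/sc9.png

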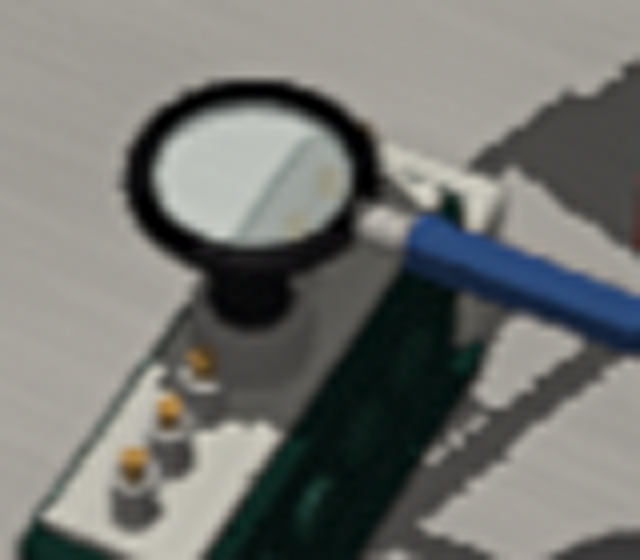

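The top view shows the ring centred near (313,204) with the port seen through the lens at (314,193). Next I'll fit the ellipses for centring and tilt.

```bash
cat > chk.py <<'E'
from h import *
import sys
np.set_printoptions(precision=4,suppress=True)
p=np.array([.5432,.1128])
def pred(c,C,tilt,r=.042):
    d=np.append(C[:2]-p,0);d/=np.linalg.norm(d);y=-d;x=np.array([y[1],-y[0],0])
    # x anticlockwise: 
    x=np.array([-d[1],d[0],0]);z=np.array([0,0,1.])
    xt=x*np.cos(tilt)+z*np.sin(tilt);n=np.cross(xt,y);
    th=np.linspace(0,2*np.pi,90);P=[]
    for h in(-.006,.006):
        for t in th:P.append(proj(c,np.array(C)+r*(np.cos(t)*xt+np.sin(t)*y)+h*n))
    hull=cv2.convexHull(np.array(P,np.float32));return hull
def ext(h):
    h=h.reshape(-1,2);u=(h[:,0]-h[:,1])/2**.5;v=(h[:,0]+h[:,1])/2**.5
    return np.array([h[:,0].min(),h[:,0].max(),h[:,1].min(),h[:,1].max(),u.min(),u.max(),v.min(),v.max()])
def ring(c,uv,half,thr):
    x,y=map(int,uv);m=(c["color"][y-half:y+half,x-half:x+half].max(2)<thr).astype(np.uint8)
    return m,(x-half,y-half)
def size(c,C,t):
    h=pred(c,C,t);return cv2.fitEllipse(h)
E
python3 - <<'E'
from chk import *
W=dict(np.load("w9.npz"));D=dict(np.load("d9.npz"));S=dict(np.load("s9.npz"))
C=[.549,-.0571,.19]
for n,c in(("W",W),("D",D),("S",S)):
    uv=proj(c,C)
    for k in(2,4,8):pass
    for t in(-.1,0,.1):
        e=size(c,C,t);print(n,t,"pred ctr",np.round(e[0],2),"axes",np.round(e[1],2),"ang",round(e[2],1))
    # measured: flood dark ring component near inner hole
    half={"W":75,"D":26,"S":26}[n]
    m,o=ring(c,uv,half,60)
    # hole: bright region containing center
    lab=cv2.connectedComponents((1-m).astype(np.uint8),connectivity=4)[1]
    hole=(lab==lab[half,half]).astype(np.uint8)
    k=max(cv2.findContours(hole,cv2.RETR_EXTERNAL,cv2.CHAIN_APPROX_NONE)[0],key=len)
    e=cv2.fitEllipse(cv2.convexHull(k)+np.array(o));print(n," hole meas",np.round(e[0],2),np.round(e[1],2),round(e[2],1))
    for t in(-.1,0,.1):
        e=size(c,C,t)
E
```

```text
W -0.1 pred ctr [313.43 204.16] axes [125.   126.25] ang 57.1
W 0 pred ctr [313.56 204.21] axes [125.08 126.32] ang 105.0
W 0.1 pred ctr [313.79 204.02] axes [124.52 126.45] ang 134.0
W  hole meas [312.27 205.1 ] [96.57 97.85] 102.5
D -0.1 pred ctr [306.71 235.01] axes [26.91 36.76] ang 97.1
D 0 pred ctr [306.75 235.01] axes [27.88 36.65] ang 90.2
D 0.1 pred ctr [306.79 235.  ] axes [28.63 36.57] ang 82.8
D  hole meas [306.92 233.95] [19.33 28.48] 90.8
S -0.1 pred ctr [321.24 222.41] axes [27.8  32.17] ang 87.0
S 0 pred ctr [321.22 222.43] axes [26.32 32.32] ang 91.2
S 0.1 pred ctr [321.21 222.44] axes [24.59 32.5 ] ang 94.6
S  hole meas [320.99 221.45] [18.42 25.08] 89.8
```

```bash
python3 - <<'E'
from chk import *
W=dict(np.load("w9.npz"))
for P in([.549,-.0571,.129],[.549,-.0571,.19],[.549,-.0571,.196]):print(P,proj(W,P))
crop(W,245,130,385,275,5,"pics/w9c.png")
g=cv2.cvtColor(W["color"],cv2.COLOR_RGB2GRAY)
sub=g[165:225,280:350]
for thr in(150,160,170,180):
    m=(sub<thr).astype(np.uint8);n,lab,st,ce=cv2.connectedComponentsWithStats(m);l=lab[28,34];print(thr,st[l],ce[l]+[280,165])
# outer ring : dark rows extents
dk=W["color"].max(2)<75
for r in range(195,215,4):
    xs=np.where(dk[r,240:385])[0]+240;print(r,xs.min(),xs.max(),(xs.min()+xs.max())/2)
E
```

```text
[0.549, -0.0571, 0.129] [315.1833 192.7815]
[0.549, -0.0571, 0.19] [313.7175 205.3606]
[0.549, -0.0571, 0.196] [313.5379 206.9017]
150 [   0    0   70   60 4104] [314.1662 195.125 ]
160 [   0    0   70   60 4013] [314.5285 194.7052]
170 [  15   11   37   37 1069] [313.044 193.508]
180 [  14   10   39   38 1165] [313.0781 193.4936]
195 248 374 311.0
199 248 375 311.5
203 248 375 311.5
207 248 375 311.5
211 249 374 311.5
```

View pics/w9c.png

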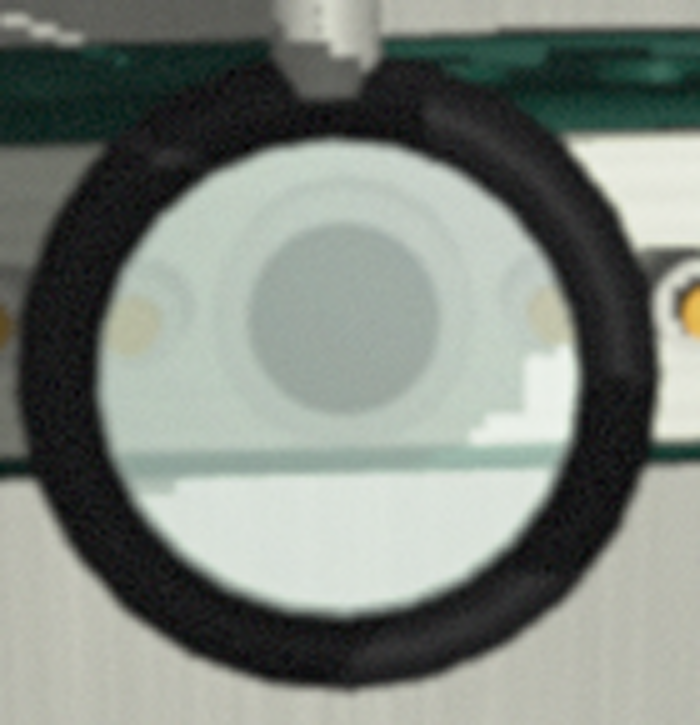

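Lens and port agree to about 0.5 mm in the same view (bore x 313.1 px, ring 312.5 px). The tilt is roughly -0.01 rad. Now to the knob handle.

```bash
cat > knob.py <<'E'
from h import *
np.set_printoptions(precision=4,suppress=True)
p=np.array([.5432,.1128])
def pos(phi,d,r=.054):
    a=np.radians(phi);return p+r*np.array([np.cos(a),np.sin(a)])+d*np.array([-np.sin(a),np.cos(a)])
E
python3 - <<'E'
from knob import *
s=env.read_state();print(s["tool_pos"],s["eef_rot"],s["clock"],s["joint_pos"])
print(pos(121.9,.034)-s["tool_pos"][:2])
E
```

```text
[ 0.5547 -0.0778  0.3133] [-0.0014  0.7069  0.7073 -0.0007] 6.4833 [-0.294   0.1256  1.4667  0.0001  1.5525 -0.2945]
[-0.0689  0.2185]
```

Call:
jog_arm(
  commands=[
    [0.0, [-0.015, 0.03, 0.015], [0, 0, 0.1]],
    [0.0, [-0.03, 0.065, 0.02], [0, 0, 0.2]],
    [0.0, [-0.045, 0.1, 0.02], [0, 0, 0.3]],
    [0.0, [-0.058, 0.135, 0.02], [0, 0, 0.4]],
    [0.0, [-0.069, 0.17, 0.02], [0, 0, 0.5]],
  ],
)

```text
clock: 6.9
tool_pos: [0.4849, 0.0932, 0.3346]
eef_rot: [-0.0, 0.508, 0.861, -0.0]
contact_force: [0.5, 0.5, -0.0]
grip_width: 0.0
```

Call:
jog_arm(
  commands=[
    [0.0, [0, 0.034, 0], [0, 0, 0.058]],
    [0.0, [0, 0.0485, 0], [0, 0, 0.058]],
    [0.0, [0, 0.0485, 0], [0, 0, 0.058]],
    [0.0, [0, 0.0485, 0], [0, 0, 0.058]],
    [0.0, [0, 0.0485, 0], [0, 0, 0.058]],
  ],
)

```text
clock: 7.32
tool_pos: [0.4859, 0.1397, 0.3345]
eef_rot: [-0.0, 0.485, 0.874, -0.001]
contact_force: [-0.6, -0.5, 0.5]
grip_width: 0.001
```

```bash
python3 - <<'E'
from knob import *
s=env.read_state();print(s["tool_pos"],s["eef_rot"],s["clock"],s["joint_pos"])
print(pos(121.9,.034)-s["tool_pos"][:2])
W=cap("wrist");cv2.imwrite("pics/w10.png",W["color"][:,:,::-1]);S=cap("scene");crop(S,270,160,470,310,4,"pics/sc10.png")
E
```

```text
[0.4859 0.1397 0.3345] [-0.0003  0.4852  0.8744 -0.0006] 7.3167 [ 0.1091 -0.0051  1.562  -0.0006  1.5858 -0.4486]
[-0.0001  0.0009]
```

View pics/w10.png

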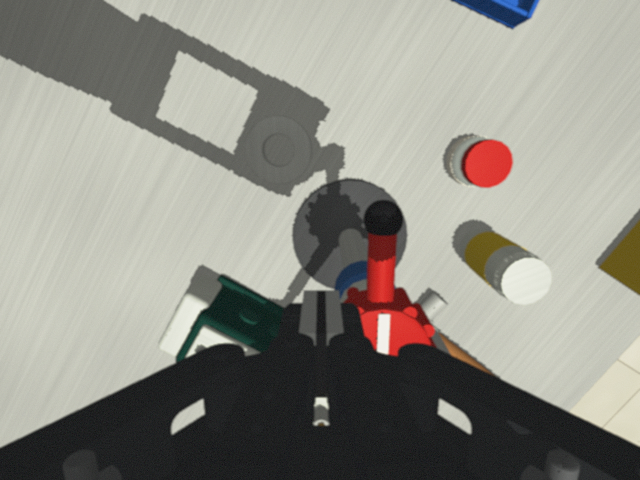

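View pics/sc10.png

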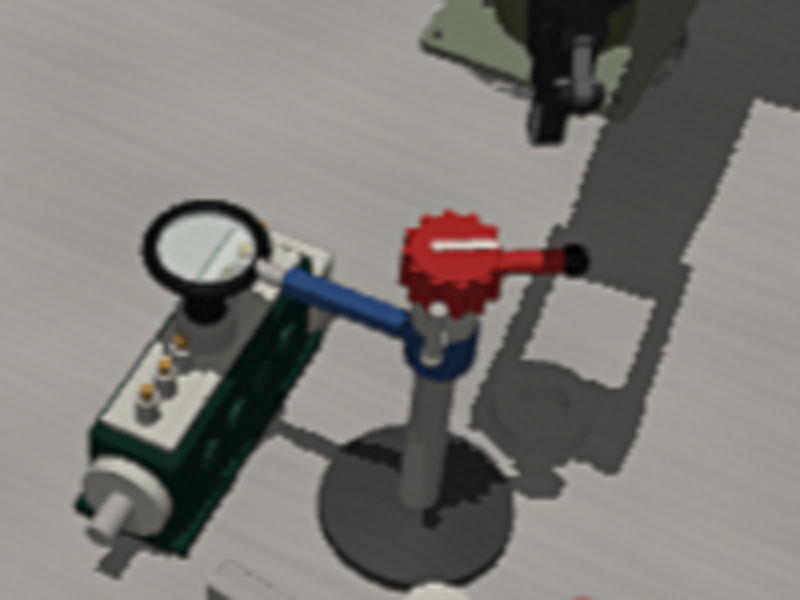

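The handle lies parallel to the fingers in the wrist view (ball 383,217, finger 320). Lowering to handle height.

Call:
jog_arm(
  commands=[
    [0.0, [0, 0, -0.03], [0, 0, 0]],
    [0.0, [0, 0, -0.055], [0, 0, 0]],
    [0.0, [0, 0, -0.073], [0, 0, 0]],
    [0.0, [0, 0, -0.079], [0, 0, 0]],
    [0.0, [0, 0, -0.079], [0, 0, 0]],
  ],
)

```text
clock: 7.83
tool_pos: [0.4846, 0.1392, 0.254]
eef_rot: [-0.002, 0.486, 0.874, -0.001]
contact_force: [-0.9, -0.0, 1.4]
grip_width: -0.001
```

```bash
python3 - <<'E'
from knob import *
s=env.read_state();print(s["tool_pos"],s["eef_rot"],s["clock"],s["contact_force"])
W=cap("wrist");cv2.imwrite("pics/w11.png",W["color"][:,:,::-1]);S=cap("scene");crop(S,340,160,460,250,6,"pics/sc11.png")
s=env.read_state();c0=s["tool_pos"][:2];print(s["tool_pos"])
phi=121.9
for ph,d in((121.9,.020),(117,.0165),(113,.0155),(109,.0155),(105,.0155)):print(ph,pos(ph,d)-c0)
E
```

```text
[0.4846 0.1392 0.254 ] [-0.0018  0.4858  0.8741 -0.0014] 7.8333 [-0.9035 -0.0019  1.4436]
[0.4866 0.1397 0.257 ]
121.9 [0.0111 0.0084]
117 [0.0174 0.0137]
113 [0.0213 0.0167]
109 [0.0244 0.0191]
105 [0.0277 0.0212]
```

View pics/w11.png

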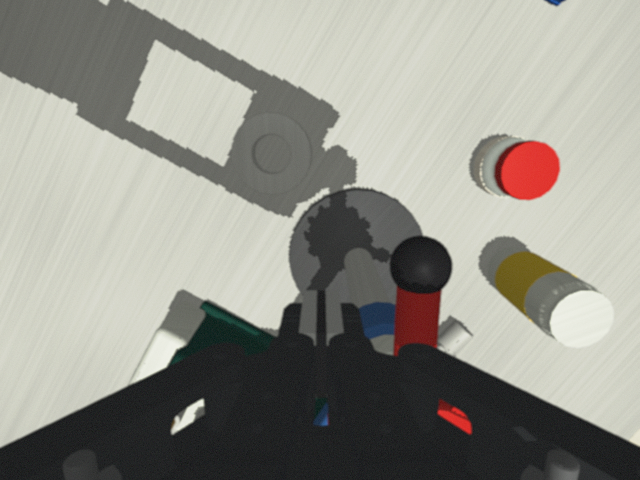

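View pics/sc11.png

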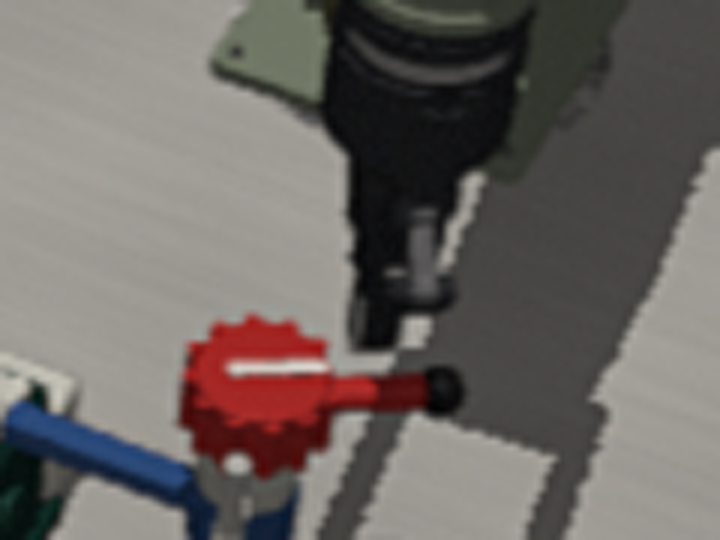

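Fingers are at handle height on its anticlockwise side, and the ball is at (421,265) in the wrist view. Next I'll compute the arc table.

```bash
python3 - <<'E'
from knob import *
prev=np.array([.4862,.1397]);base=121.9
ph=[[121.9,118,114,109,104],[99,94,89,84,79],[74,69,64,60,56],[52,48.5,45,42,39.5]]
for g in ph:
    for a in g:
        q=pos(a,.0155);print(a,q-prev,"rot %.4f"%np.radians(a-base))
    prev=q;base=g[-1];print()
E
```

```text
121.9 [0.0153 0.0108] rot 0.0000
118 [0.018  0.0135] rot -0.0681
114 [0.0209 0.0161] rot -0.1379
109 [0.0248 0.0191] rot -0.2251
104 [0.0289 0.0217] rot -0.3124

99 [0.0043 0.0023] rot -0.0873
94 [0.0089 0.0041] rot -0.1745
89 [0.0135 0.0056] rot -0.2618
84 [0.0183 0.0067] rot -0.3491
79 [0.0232 0.0073] rot -0.4363

74 [0.0049 0.0002] rot -0.0873
69 [0.0098 0.    ] rot -0.1745
64 [ 0.0147 -0.0006] rot -0.2618
60 [ 0.0185 -0.0015] rot -0.3316
56 [ 0.0223 -0.0025] rot -0.4014

52 [ 0.0037 -0.0013] rot -0.0698
48.5 [ 0.0068 -0.0027] rot -0.1309
45 [ 0.0099 -0.0043] rot -0.1920
42 [ 0.0124 -0.0058] rot -0.2443
39.5 [ 0.0145 -0.0071] rot -0.2880
```

Call:
jog_arm(
  commands=[
    [0.0, [0.0153, 0.0108, 0], [0, 0, 0]],
    [0.0, [0.018, 0.0135, 0], [0, 0, -0.068]],
    [0.0, [0.0209, 0.0161, 0], [0, 0, -0.138]],
    [0.0, [0.0248, 0.0191, 0], [0, 0, -0.225]],
    [0.0, [0.0289, 0.0217, 0], [0, 0, -0.312]],
  ],
)

```text
clock: 8.35
tool_pos: [0.5155, 0.1617, 0.2581]
eef_rot: [0.001, 0.617, 0.787, 0.0]
contact_force: [-1.0, -1.4, -0.2]
grip_width: 0.004
```

Call:
jog_arm(
  commands=[
    [0.0, [0.0043, 0.0023, 0], [0, 0, -0.087]],
    [0.0, [0.0089, 0.0041, 0], [0, 0, -0.174]],
    [0.0, [0.0135, 0.0056, 0], [0, 0, -0.262]],
    [0.0, [0.0183, 0.0067, 0], [0, 0, -0.349]],
    [0.0, [0.0232, 0.0073, 0], [0, 0, -0.436]],
  ],
)

```text
clock: 8.77
tool_pos: [0.5386, 0.1691, 0.2582]
eef_rot: [0.001, 0.772, 0.635, 0.001]
contact_force: [-1.8, -0.6, 0.7]
grip_width: -0.001
```

```bash
python3 - <<'E'
from knob import *
s=env.read_state();print(s["tool_pos"],s["eef_rot"],s["clock"],s["contact_force"],s["wrist_torque"],pos(79,.0155))
W=cap("wrist");cv2.imwrite("pics/w12.png",W["color"][:,:,::-1]);S=cap("scene");crop(S,280,160,460,290,4,"pics/sc12.png")
D=cap("side");crop(D,220,130,400,265,4,"pics/sd12.png")
E
```

```text
[0.5386 0.1691 0.2582] [0.0006 0.7724 0.6351 0.0006] 8.7667 [-1.7916 -0.6128  0.6884] [-0.1273  0.3426 -0.004 ] [0.5383 0.1688]
```

View pics/sc12.png

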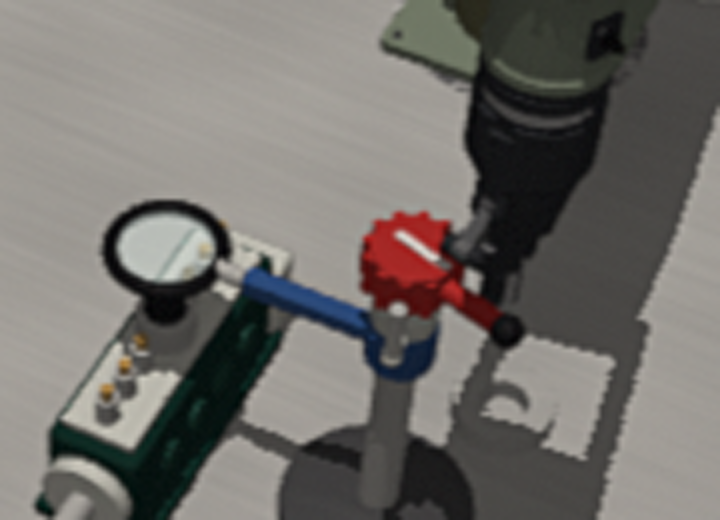

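View pics/sd12.png

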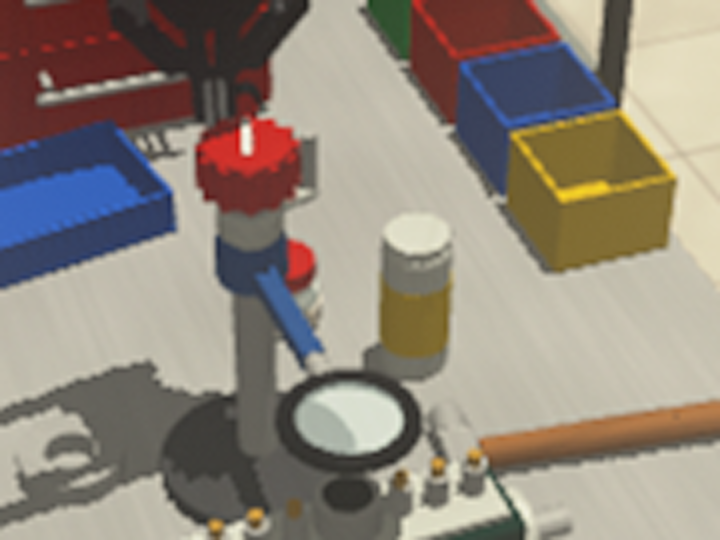

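View pics/w12.png

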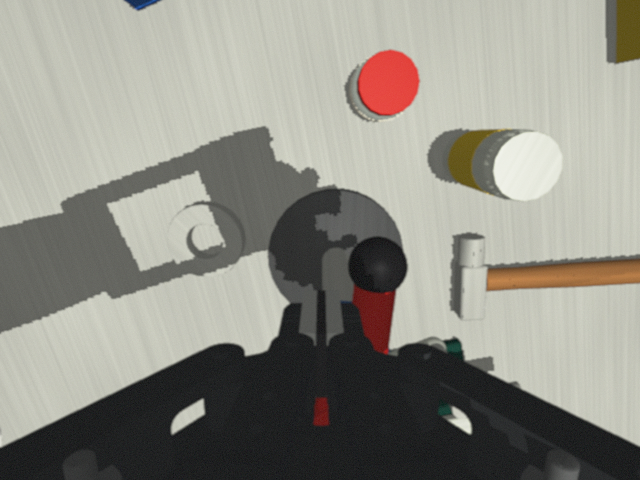

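Push is clean: the handle turned with the fingers and the lens stayed still. Continuing.

Call:
jog_arm(
  commands=[
    [0.0, [0.0049, 0.0002, 0], [0, 0, -0.087]],
    [0.0, [0.0098, 0, 0], [0, 0, -0.175]],
    [0.0, [0.0147, -0.0006, 0], [0, 0, -0.262]],
    [0.0, [0.0185, -0.0015, 0], [0, 0, -0.332]],
    [0.0, [0.0223, -0.0025, 0], [0, 0, -0.401]],
  ],
)

```text
clock: 9.33
tool_pos: [0.5603, 0.1671, 0.2576]
eef_rot: [-0.0, 0.883, 0.47, 0.001]
contact_force: [-7.4, 2.1, 4.3]
grip_width: -0.001
```

Call:
jog_arm(
  commands=[
    [0.0, [0.0037, -0.0013, 0], [0, 0, -0.07]],
    [0.0, [0.0068, -0.0027, 0], [0, 0, -0.131]],
    [0.0, [0.0099, -0.0043, 0], [0, 0, -0.192]],
    [0.0, [0.0124, -0.0058, 0], [0, 0, -0.244]],
    [0.0, [0.0145, -0.0071, 0], [0, 0, -0.288]],
  ],
)

```text
clock: 9.75
tool_pos: [0.5727, 0.162, 0.2577]
eef_rot: [-0.003, 0.941, 0.34, -0.001]
contact_force: [-6.9, 4.4, 4.0]
grip_width: -0.001
```

```bash
python3 - <<'E'
from knob import *
s=env.read_state();print(s["tool_pos"],s["eef_rot"],s["clock"],s["contact_force"],s["wrist_torque"],pos(39.5,.0155))
W=cap("wrist");cv2.imwrite("pics/w13.png",W["color"][:,:,::-1]);S=cap("scene");crop(S,280,160,460,290,4,"pics/sc13.png")
D=cap("side");crop(D,220,130,400,265,4,"pics/sd13.png")
prev=pos(39.5,.0155)
for a in(37.5,35.5,33.5,32,30.5,29,27.5,26,24.5,23,21):print(a,pos(a,.0155)-prev,np.radians(a-39.5))
E
```

```text
[0.5727 0.162  0.2577] [-0.0027  0.9406  0.3396 -0.0009] 9.75 [-6.8827  4.3741  4.0165] [ 0.8594  1.2729 -0.0098] [0.575  0.1591]
37.5 [ 0.0016 -0.0011] -0.03490658503988659
35.5 [ 0.0032 -0.0023] -0.06981317007977318
33.5 [ 0.0047 -0.0036] -0.10471975511965978
32 [ 0.0058 -0.0045] -0.1308996938995747
30.5 [ 0.0069 -0.0055] -0.15707963267948966
29 [ 0.0079 -0.0066] -0.1832595714594046
27.5 [ 0.0089 -0.0076] -0.20943951023931956
26 [ 0.0099 -0.0087] -0.23561944901923448
24.5 [ 0.0109 -0.0098] -0.2617993877991494
23 [ 0.0118 -0.0109] -0.2879793265790644
21 [ 0.0131 -0.0125] -0.32288591161895097
```

View pics/sc13.png

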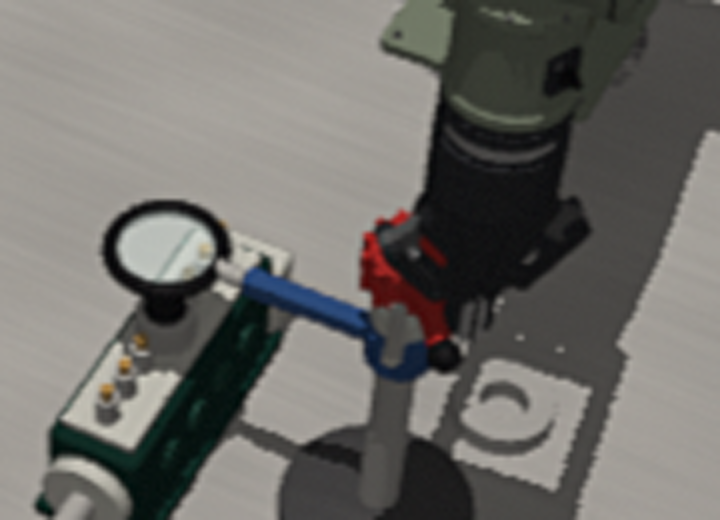

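View pics/w13.png

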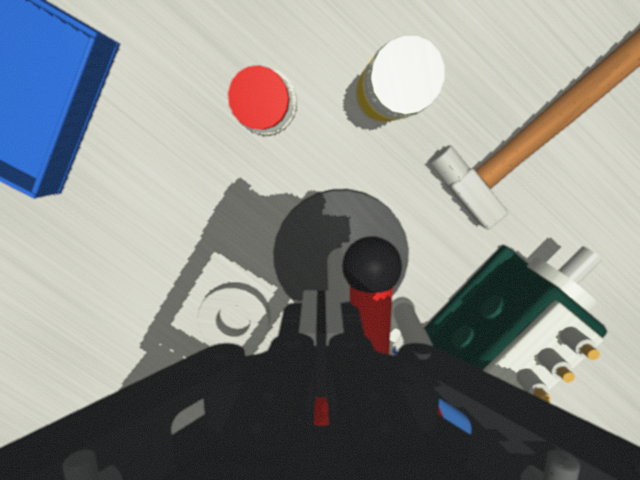

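View pics/sd13.png

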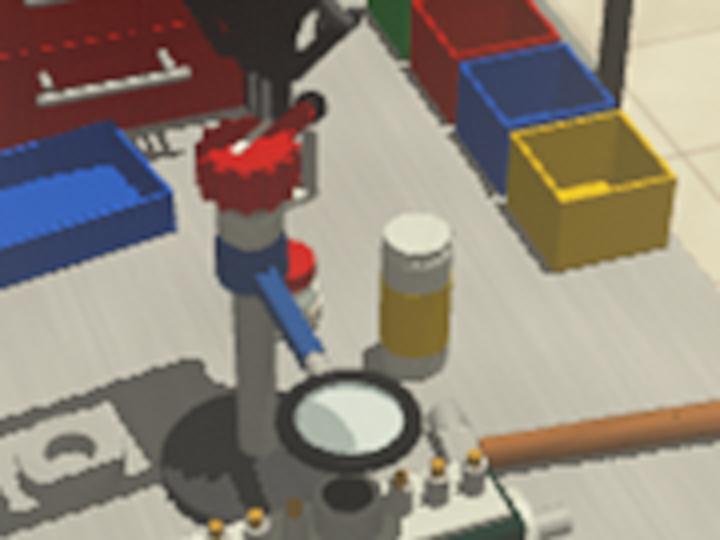

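The screw has bitten (about 8 N) and the handle is roughly 12° from the pin. Lens still unmoved. I'll continue slowly, watching force.

Call:
jog_arm(
  commands=[
    [0.0, [0.0016, -0.0011, 0], [0, 0, -0.035]],
    [0.0, [0.0032, -0.0023, 0], [0, 0, -0.07]],
    [0.0, [0.0047, -0.0036, 0], [0, 0, -0.105]],
    [0.0, [0.0058, -0.0045, 0], [0, 0, -0.13]],
    [0.0, [0.0069, -0.0055, 0], [0, 0, -0.157]],
  ],
)

```text
clock: 10.32
tool_pos: [0.5798, 0.157, 0.2578]
eef_rot: [-0.003, 0.964, 0.266, -0.001]
contact_force: [-6.3, 6.2, 5.2]
grip_width: 0.001
```

```bash
python3 - <<'E'
from knob import *
s=env.read_state();print(s["tool_pos"],s["eef_rot"],s["clock"],s["contact_force"],s["wrist_torque"],pos(30.5,.0155))
W=cap("wrist");cv2.imwrite("pics/w14.png",W["color"][:,:,::-1])
D=cap("side");crop(D,260,140,320,185,10,"pics/sd14.png")
E
```

```text
[0.5798 0.157  0.2578] [-0.0029  0.9641  0.2655 -0.0005] 10.3167 [-6.3484  6.2492  5.2046] [ 1.0036  1.1262 -0.0137] [0.5819 0.1536]
```

View pics/sd14.png

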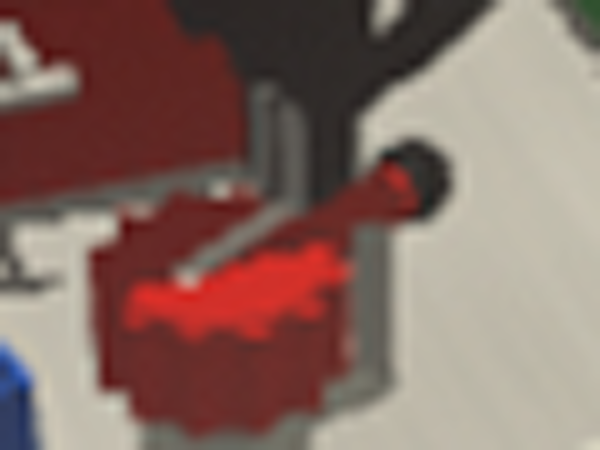

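View pics/w14.png

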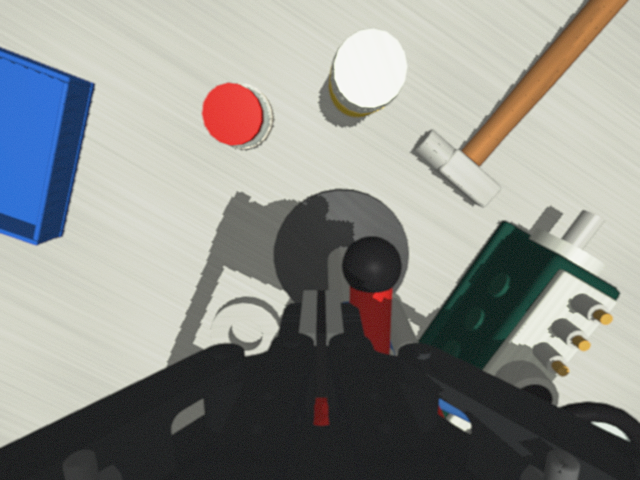

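Call:
jog_arm(
  commands=[
    [0.0, [0.001, -0.0011, 0], [0, 0, -0.026]],
    [0.0, [0.002, -0.0021, 0], [0, 0, -0.05]],
    [0.0, [0.003, -0.0032, 0], [0, 0, -0.06]],
    [0.0, [0.004, -0.0043, 0], [0, 0, -0.06]],
    [0.0, [0.004, -0.0043, 0], [0, 0, -0.06]],
  ],
)

```text
clock: 10.83
tool_pos: [0.5814, 0.1561, 0.2579]
eef_rot: [-0.007, 0.971, 0.238, -0.002]
contact_force: [-13.0, 13.0, 6.9]
grip_width: -0.001
```

```bash
python3 - <<'E'
from knob import *
s=env.read_state();print(s["tool_pos"],s["clock"],s["contact_force"],np.hypot(*s["contact_force"][:2]))
E
```

```text
[0.5814 0.1561 0.2579] 10.8333 [-12.9633  12.9675   6.9229] 18.335824770851513
```

The stop is reached: 18 N with almost no further motion. One slightly firmer press, then I'll check.

Call:
jog_arm(
  commands=[
    [0.0, [0.0007, -0.0013, 0], [0, 0, 0]],
    [0.0, [0.0013, -0.0026, 0], [0, 0, 0]],
    [0.0, [0.0013, -0.0026, 0], [0, 0, 0]],
    [0.0, [0.0013, -0.0026, 0], [0, 0, 0]],
  ],
)

```text
clock: 11.17
tool_pos: [0.5815, 0.1558, 0.2579]
eef_rot: [-0.009, 0.971, 0.239, -0.003]
contact_force: [-15.8, 18.3, 8.1]
grip_width: -0.001
```

```bash
python3 - <<'E'
from knob import *
s=env.read_state();print(s["tool_pos"],s["clock"],s["contact_force"],np.hypot(*s["contact_force"][:2]))
D=cap("side");crop(D,260,140,320,185,10,"pics/sd15.png")
E
```

```text
[0.5815 0.1558 0.2579] 11.1667 [-15.7552  18.2616   8.1067] 24.118731534597448
```

View pics/sd15.png

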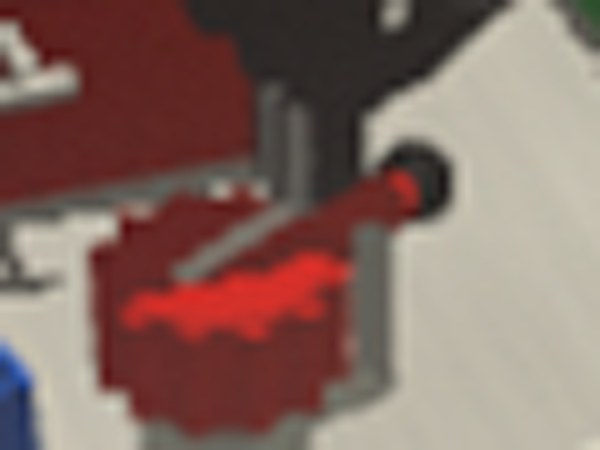

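The handle is against the pin at 24 N. Backing off and lifting away.

Call:
jog_arm(
  commands=[
    [0.0, [-0.004, 0.007, 0], [0, 0, 0]],
    [0.0, [-0.01, 0.018, 0], [0, 0, 0]],
    [0.0, [-0.015, 0.03, 0], [0, 0, 0]],
    [0.0, [-0.016, 0.033, 0.03], [0, 0, 0]],
    [0.0, [-0.016, 0.033, 0.065], [0, 0, 0]],
  ],
)

```text
clock: 11.63
tool_pos: [0.5683, 0.1812, 0.3181]
eef_rot: [-0.0, 0.972, 0.236, -0.004]
contact_force: [1.9, 0.8, 1.3]
grip_width: -0.001
```

Call:
jog_arm(
  commands=[
    [0.0, [-0.03, 0, 0.02], [0, 0, 0.1]],
    [0.0, [-0.06, -0.01, 0.04], [0, 0, 0.2]],
    [0.0, [-0.08, -0.03, 0.05], [0, 0, 0.3]],
    [0.0, [-0.09, -0.06, 0.06], [0, 0, 0.4]],
    [0.0, [-0.09, -0.095, 0.06], [0, 0, 0.5]],
  ],
)

```text
clock: 12.05
tool_pos: [0.4801, 0.086, 0.385]
eef_rot: [0.002, 0.881, 0.473, 0.003]
contact_force: [0.7, -1.0, -0.2]
grip_width: 0.003
```

Call:
jog_arm(
  commands=[
    [0.0, [0.01, -0.035, 0], [0, 0, 0.1]],
    [0.0, [0.02, -0.07, 0], [0, 0, 0.2]],
    [0.0, [0.035, -0.105, 0], [0, 0, 0.3]],
    [0.0, [0.045, -0.14, 0], [0, 0, 0.4]],
    [0.0, [0.055, -0.17, 0], [0, 0, 0.5]],
  ],
)

```text
clock: 12.47
tool_pos: [0.5363, -0.087, 0.3815]
eef_rot: [0.001, 0.739, 0.674, 0.0]
contact_force: [1.0, -0.1, -0.2]
grip_width: -0.004
```

Call:
jog_arm(
  commands=[
    [0.0, [0, 0, 0], [0, 0, 0]],
    [0.0, [0, 0, 0], [0, 0, 0]],
    [0.0, [0, 0, 0], [0, 0, 0]],
    [0.0, [0, 0, 0], [0, 0, 0]],
  ],
)

```text
clock: 12.8
tool_pos: [0.5357, -0.0836, 0.3814]
eef_rot: [0.0, 0.74, 0.673, 0.0]
contact_force: [0.6, 1.2, 0.2]
grip_width: 0.001
```

```bash
python3 - <<'E'
from h import *
s=env.read_state();print(s["tool_pos"],s["eef_rot"],s["clock"])
W=cap("wrist");np.savez("w16.npz",**W);cv2.imwrite("pics/w16.png",W["color"][:,:,::-1])
D=cap("side");np.savez("d16.npz",**D);crop(D,220,130,400,265,4,"pics/sd16.png")
S=cap("scene");np.savez("s16.npz",**S);crop(S,270,170,470,320,4,"pics/sc16.png")
E
```

```text
[ 0.53574767 -0.0835504   0.38139458] [9.60210632e-05 7.39884785e-01 6.72733545e-01 2.71463581e-04] 12.8
```

View pics/w16.png

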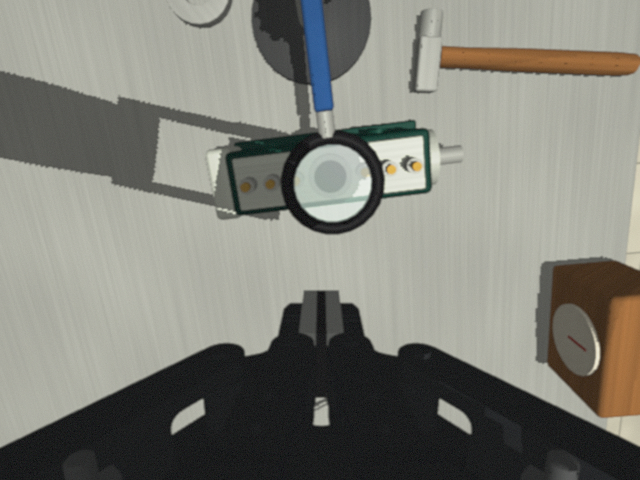

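View pics/sd16.png

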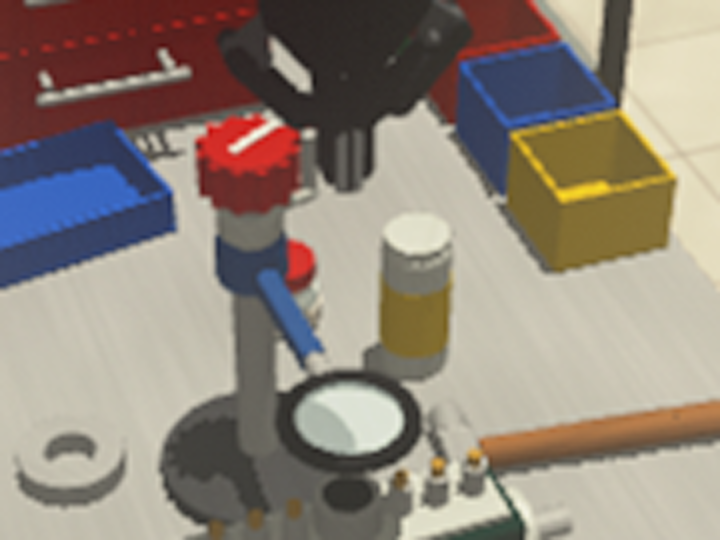

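View pics/sc16.png

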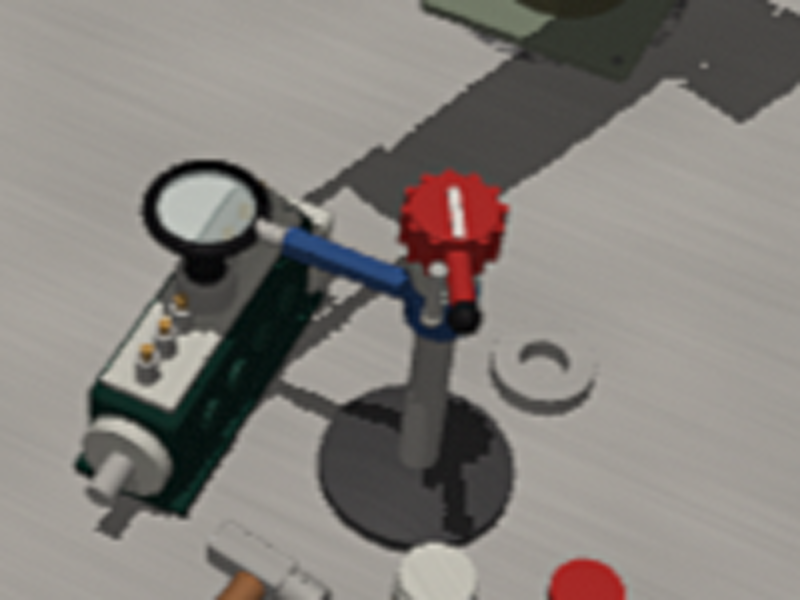

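The handle rests against the pin in the scene crop (ball 463,318; pin 437,270). The lens looks unmoved in all three views. I'll check numerically against the earlier views.

```bash
python3 - <<'E'
from chk import *
def hole(c,uv,half):
    x,y=map(int,uv);m=(c["color"][y-half:y+half,x-half:x+half].max(2)<60).astype(np.uint8)
    lab=cv2.connectedComponents((1-m).astype(np.uint8),connectivity=4)[1]
    k=max(cv2.findContours((lab==lab[half,half]).astype(np.uint8),cv2.RETR_EXTERNAL,cv2.CHAIN_APPROX_NONE)[0],key=len)
    return cv2.fitEllipse(cv2.convexHull(k)+np.array((x-half,y-half)))
C=[.549,-.0571,.19]
for a in("d9","d16","s9","s16"):
    c=dict(np.load(a+".npz"));print(a,np.round(np.concatenate([np.ravel(x) for x in hole(c,proj(c,C),26)]),2))
W=dict(np.load("w16.npz"));e=hole(W,proj(W,C),60);L=onz(W,e[0],.19)
g=cv2.cvtColor(W["color"],cv2.COLOR_RGB2GRAY);u,v=proj(W,[.548,-.0575,.129]).astype(int)
for thr in(165,170,175,180):
    m=(g[v-25:v+25,u-30:u+30]<thr).astype(np.uint8);n,lab,st,ce=cv2.connectedComponentsWithStats(m);l=lab[25,30];b=ce[l]+[u-30,v-25];print(thr,st[l][2:],b,onz(W,b,.129))
print("lens",e[0],L)
S=dict(np.load("s16.npz"));B=onz(S,(270+463/4,170+317/4),.262);print("ball",B,np.degrees(np.arctan2(B[1]-p[1],B[0]-p[0])))
import subprocess
a=dict(np.load("s2.npz"))["color"].astype(int);b=S["color"].astype(int);m=(abs(a-b).max(2)>40).astype(np.uint8);m=cv2.morphologyEx(m,cv2.MORPH_OPEN,np.ones((2,2)));n,l,st,_=cv2.connectedComponentsWithStats(m);print([tuple(x) for x in st[1:] if x[4]>12])
cv2.imwrite("pics/s16.png",S["color"][:,:,::-1])
E
```

```text
d9 [306.92 233.95  19.33  28.48  90.82]Traceback (most recent call last):
  File "<stdin>", line 9, in <module>
  File "<stdin>", line 6, in hole
cv2.error: OpenCV(4.12.0) /io/opencv/modules/imgproc/src/shapedescr.cpp:361: error: (-201:Incorrect size of input array) There should be at least 5 points to fit the ellipse in function 'fitEllipseNoDirect'
```

```bash
python3 - <<'E'
from chk import *
C=[.549,-.0571,.19]
for a in("d9","d16"):
    c=dict(np.load(a+".npz"));uv=proj(c,C);print(uv,c["color"][230:240,300:314].max(2)[::3,::3].tolist())
    crop(c,270,195,350,265,8,f"pics/{a}z.png")
E
```

```text
[306.7648 234.7204] [[222, 226, 226, 226, 226], [184, 192, 227, 226, 226], [184, 184, 203, 226, 226], [185, 184, 184, 226, 225]]
[306.7648 234.7204] [[222, 226, 226, 226, 226], [184, 192, 226, 226, 226], [183, 183, 202, 226, 225], [185, 184, 184, 225, 225]]
```

View pics/d16z.png

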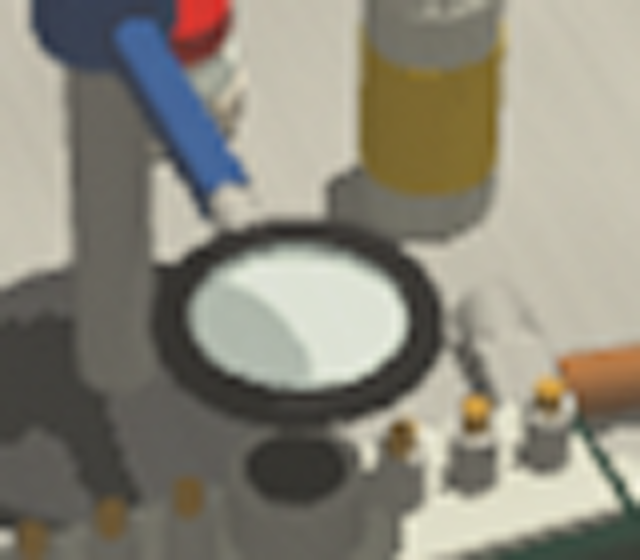

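The side view is identical to before locking; the error came from my mask threshold. Now the remaining checks.

```bash
python3 - <<'E'
from chk import *
def hole(c,uv,half):
    x,y=map(int,uv);m=(c["color"][y-half:y+half,x-half:x+half].max(2)>140).astype(np.uint8)
    lab=cv2.connectedComponents(m,connectivity=4)[1];k=max(cv2.findContours((lab==lab[half-3,half+3]).astype(np.uint8),cv2.RETR_EXTERNAL,cv2.CHAIN_APPROX_NONE)[0],key=len)
    return cv2.fitEllipse(cv2.convexHull(k)+np.array((x-half,y-half)))
C=[.549,-.0571,.19]
for a in("d9","d16","s9","s16","w16"):
    c=dict(np.load(a+".npz"))
    try:print(a,np.round(np.concatenate([np.ravel(x) for x in hole(c,proj(c,C),26 if a[0]!="w" else 50)]),2))
    except Exception as ex:print(a,"fit failed")
W=c
try:print("lens w",onz(W,hole(W,proj(W,C),50)[0],.19))
except Exception:pass
g=cv2.cvtColor(W["color"],cv2.COLOR_RGB2GRAY);u,v=proj(W,[.548,-.0575,.129]).astype(int)
for thr in(165,175):
    m=(g[v-25:v+25,u-30:u+30]<thr).astype(np.uint8);n,lab,st,ce=cv2.connectedComponentsWithStats(m);l=lab[25,30];b=ce[l]+[u-30,v-25];print("bore",thr,st[l][2:],b,onz(W,b,.129))
S=dict(np.load("s16.npz"));B=onz(S,(270+463/4,170+317/4),.262);print("ball",B,np.degrees(np.arctan2(B[1]-p[1],B[0]-p[0])))
cv2.imwrite("pics/s16.png",S["color"][:,:,::-1])
E
```

```text
d9 [306.99 234.41  17.14  26.52  92.53]
d16 [307.05 234.42  17.11  26.72  92.88]
s9 [320.76 221.57  16.58  22.82  89.99]
s16 [320.78 221.59  16.59  22.75  89.56]
w16 [332.47 182.77  76.39  77.18  36.02]
lens w [ 0.5483 -0.057   0.19  ]
bore 165 [ 31  31 714] [329.7955 176.3459] [ 0.5475 -0.0577  0.129 ]
bore 175 [ 32  33 812] [329.7672 176.202 ] [ 0.5475 -0.0575  0.129 ]
ball [0.6082 0.1499 0.262 ] 29.687008091243115
```

```bash
ls pics/s16.png
```

```text
pics/s16.png
```

```bash
python3 -c "
from rig import env
print(env.sign_off())"
```

```text
the job is handed in; nothing more can be done
None
```

View pics/s16.png

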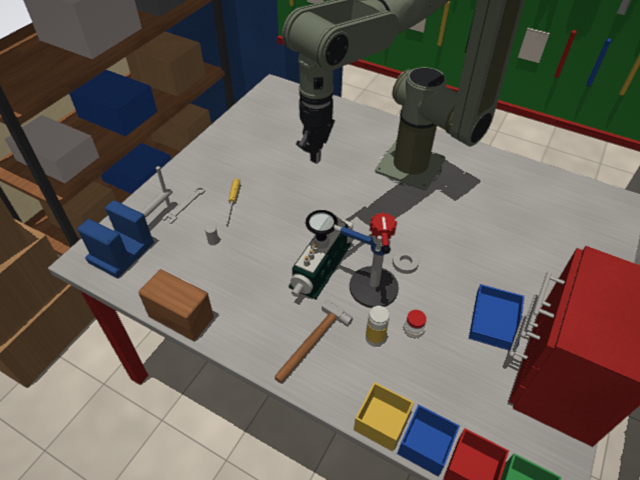

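The magnifier is set up and locked, and the job is handed in at about 13 s on the robot's clock. I pressed the lens level, swung it clockwise over the port, then pushed the clamp handle clockwise to its stop. I pressed it home at about 24 N before backing the arm clear.

**Last checks:**
- **Centring:** in the final wrist view the lens centre is about 1 mm from the port centre.
- **Lens after locking:** its image is unchanged to within 0.1 px in the side and scene views.
- **Tilt:** measured before locking, the side view gave about -0.01 rad and the scene view about -0.03 rad. The scene figure comes from a small ellipse and is noisy. A second side-view fit on a different brightness edge read about 2° more, but identically before and after locking.
- **Stop:** the force rose from 18 to 24 N with only 0.3 mm of further movement, so the handle was on the stop. The camera puts the handle at 29.7°, against 27° worked out from the pin. I take that as image error, since I could only locate the pin to about 2°.
- **Bystanders:** they look unmoved by eye; I did not complete a pixel-by-pixel comparison.

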